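# Fit the spare capacitors and close the bay

### The job

Open the wooden spares box by raising the front end of its sliding lid over the end lip and drawing it out of its grooves, and lay the lid flat, grip upwards, in the middle of the rubber mat. Then stand every capacitor from the box upright in a stall of the power unit's capacitor bay, and finally set the bay's cover on its rim, seated and level. Leave the other things on the bench where they are.

Things in the scene. Friction and masses are not known exactly. Their poses are not given: they have to be found in the camera images.
- spares_box: Open wooden box fixed to the bench, 162 (x, -80 to +82) x 136 (y) x 90 mm high; origin under its middle at bench level, z up. Its lid slides out to its own -x (front) end. The lid lies on the side walls' tops (z = 75, y = 56 to 62 either side) between cheeks at y = +-62, tops z = 86; a stop at x = +76 closes the rear
- box_lip (a point): Middle of the top of the box's end lip, (-78, 0, 81) mm in the box frame. The lip is 4 mm thick (x = -80 to -76), runs across the lid's way and stands 6 mm above the ledges that the lid lies on
- box_rails (a point): Point midway between the front ends of the two grooves' rails, (20, 0, 86) mm in the box frame. The rails overhang the ledges from x = +20 to +76, underside z = 86, top z = 90: the 5 mm lid has 6 mm play there, so its front can be tilted up 14 mm. It comes out by raising the front 7 to 12 mm and drawing it 60 mm or more along -x
- box_floor (a point): Middle of the box's inner floor, (0, 0, 5) mm in the box frame. Inside 140 (x) x 112 (y) mm; three partitions 4 mm thick (x = -36, 0, +36, tops at z = 25) make four 32 mm stalls centred at x = -54, -18, +18, +54
- lid: Loose wooden lid, 149 (x) x 121 (y) x 5 mm, 0.11 to 0.18 kg; origin at the centre of its underside, z up. Shut, its origin is at (0, 0, 75) mm of the box, axes as the box's. On top stands a wooden grip block 20 (x) x 30 (y) mm, centred at x = -40, y = 0, from z = 5 to z = 37
- lid_front (a point): Middle of the lower front (-x) edge of the lid, (-74.5, 0, 0) mm in the lid's frame
- bay: Capacitor bay: open grey sheet-metal box fixed to the bench, 150 (x) x 122 (y) mm, 5 mm walls, rim at z = 84; origin under its middle at bench level, z up. Floor top z = 5, inside 140 x 112 mm, partitions as in the spares box: four 32 mm stalls centred at x = -54, -18, +18, +54, partition tops z = 25. Empty at first; one capacitor fits a stall. Fins stand out 9 mm at +x, terminals at -x
- bay_rim (a point): Centre of the bay's mouth at rim height, (0, 0, 84) mm in the bay frame; the seated cover's origin lies here
- cover: Loose grey cover of the bay, plate 160 (x) x 132 (y) x 4 mm, 0.26 to 0.42 kg; origin at the centre of the plate's underside, z up. Black bar handle 60 (x) x 14 (y) mm on its middle, z = 4 to 34. Four strips under it (to z = -8, outer faces x = +-67, y = +-53) go inside the bay's walls with 3 mm play. At first it lies on the bench on its strips. Either way round fits
- mat: Black rubber mat, 180 (x) x 140 (y) x 3 mm, fixed to the bench, origin under its middle at bench level
- cap1: Loose white block capacitor, 24 (x) x 28 (y) x 66 mm high with two 3 mm brass terminals on top, 0.07 to 0.12 kg, origin at the centre of its underside, z up; it stands in one of the stalls of the spares box, its axes within 3 degrees of the box's. Three or four of cap1 to cap4 are present
- cap2: Loose white block capacitor, 24 (x) x 28 (y) x 66 mm high with two 3 mm brass terminals on top, 0.07 to 0.12 kg, origin at the centre of its underside, z up; it stands in one of the stalls of the spares box, its axes within 3 degrees of the box's. Three or four of cap1 to cap4 are present
- cap3: Loose white block capacitor, 24 (x) x 28 (y) x 66 mm high with two 3 mm brass terminals on top, 0.07 to 0.12 kg, origin at the centre of its underside, z up; it stands in one of the stalls of the spares box, its axes within 3 degrees of the box's. Three or four of cap1 to cap4 are present
- cap4: Loose white block capacitor, 24 (x) x 28 (y) x 66 mm high with two 3 mm brass terminals on top, 0.07 to 0.12 kg, origin at the centre of its underside, z up; it stands in one of the stalls of the spares box, its axes within 3 degrees of the box's. Three or four of cap1 to cap4 are present
- screwdriver: Bystander on the bench, to be left alone: screwdriver, about 170 mm long
- wrench: Bystander on the bench, to be left alone: wrench, about 160 mm long
- brush: Bystander on the bench, to be left alone: brush, about 150 mm long
- meter: Bystander on the bench, to be left alone: orange hand-held meter, 140 x 75 x 32 mm
- tape: Bystander on the bench, to be left alone: roll of black tape, 90 mm across, 24 mm high
- mug: Bystander on the bench, to be left alone: white mug, 76 mm across, 85 mm high
- cleaner: Bystander on the bench, to be left alone: spray can, 52 mm across, 130 mm high
Not all that is in view belongs to the job. What is shaped like the bay but yellow is not meant.

How it is judged (in metres and radians):
On the way, in this order (a step that is already met when the one before it is completed fails the run):
1. the lid's front edge is raised over the end lip while its rear end is still in the grooves (z of lid_front in the frame of spares_box above 0.0805 m and x of lid in the frame of spares_box above -0.05 m and z of lid in the frame of spares_box below 0.09 m), for 0.1 s.
2. the lid lies flat on the mat, right way up, released (horizontal distance between lid and mat below 0.05 m and z of lid in the frame of mat below 0.008 m and angle between lid's own z axis and vertical below 0.05 rad and contact force between the fingers and lid below 0.1 N), for 0.2 s.
3. every capacitor stands upright on the floor of the bay (x of cap1 in the frame of bay between -0.07 and 0.07 m and y of cap1 in the frame of bay between -0.056 and 0.056 m and z of each of cap1, cap2, cap3, cap4 in the frame of bay below 0.01 m and angle between each of cap1, cap2, cap3, cap4's own z axis and vertical below 0.12 rad and x of cap2 in the frame of bay between -0.07 and 0.07 m and y of cap2 in the frame of bay between -0.056 and 0.056 m and x of cap3 in the frame of bay between -0.07 and 0.07 m and y of cap3 in the frame of bay between -0.056 and 0.056 m and x of cap4 in the frame of bay between -0.07 and 0.07 m and y of cap4 in the frame of bay between -0.056 and 0.056 m), for 0.2 s.
At the end, for the whole second after the job is handed in: Lid flat (0.05 rad), right way up on the mat, centre within 50 mm of its centre, released; every capacitor upright (0.12 rad) on the floor of the bay; cover on the rim (height within 3 mm), level within 0.03 rad, centred within 8 mm, square within 0.1 rad, at rest (all of step 2 and all of step 3 and z of cover in the frame of bay between 0.081 and 0.0875 m and horizontal distance between cover and bay below 0.008 m and angle between cover's own z axis and vertical below 0.03 rad and angle between the x axis of cover and the x axis of bay, either way round below 0.1 rad and linear speed of cover below 0.02 m/s); the robot touches nothing.
It fails at once if a bystander on the bench is moved by more than 30 mm (distance of any of screwdriver, wrench, brush, meter, tape, mug, cleaner from where it was at the start of the episode above 0.03 m).
Of cap1, cap2, cap3, cap4 only 3 to 4 are there at a start; the rules pass over those that are not, and their reading is None.
At some moment in a run one of cover, lid may be knocked a few centimetres aside while the robot is not near it.
It also fails if it takes over 208 s, if anything falls off the work surface, if the arm or the gripper's body presses on something with over 40 N, if the wrist force passes 120 N, or if a joint passes its speed limit or range.

### The arm

A 6-joint arm with a two-finger parallel gripper is mounted at the origin on the work surface. World frame = base frame: x ahead of the robot, y to its left, z up, the work surface at z = 0. Lengths are in mm, angles in rad, forces in N, time in s.
With the tool pointing down it reaches from about 350 to 975 mm from the base axis. Payload 7.1 kg.
Tool frame: the origin (TCP) lies at the very end of the fingers, on their centre line; the grasp point (between the pads) lies 19 mm behind it (ctrl.pinch_z is the z of the grasp point in the tool frame, in mm); z points along the fingers, y is the direction in which the jaws open and shut (so a half turn about z gives the same grasp; the last joint's range is limited). The gripper opens to 88 mm and grips with 3 to 60 N. Pads are 20 mm wide; open, the fingers measure 115 mm over their backs; the gripper's body (75 mm by 178 mm) begins 61 mm behind the grasp point.
Start: joints at [1.327, 0.423, 1.63, -0, 1.089, -0.019], TCP at [139.288, 609.265, 222.675] pointing down, gripper open.
Joint ranges: [-3, 3], [-0.9, 2.11], [0.09, 2.58], [-1.31, 4.45], [0.11, 2.69], [-2.54, 2.54]. Speed limits (rad/s): [2.39, 2.39, 3.01, 3.14, 3.14, 3.14].

### API

Orientations are given as a rotation vector (axis times angle).
In Python, from workcell import get_obs, optics, ctrl gives the robot as it stands.
- The arm moves only by the shell command python3 -m jog 'ROWS'. ROWS is a JSON object of lists of equal length, an entry for each row: "delta_rot": the turn, a rotation vector about the tool's x, y, z in rad, a list of three; "translation": the shift along the tool's x, y, z in mm, a list of three; "hand": the opening, from -1 (shut) to 1 (fully open). In form: {"delta_rot": [[rx, ry, rz], ...], "translation": [[x, y, z], ...], "hand": [hand, ...]}. A call has 1 to 5 rows; each row is the pose to reach, as a shift and turn from the pose commanded when the call began, along the tool's axes at that moment; what a row does not reach only later rows make up. A row lasts 1/10 s, in which the tool goes at most 50 mm and 8.59 degrees, less where a joint would pass 70% of its speed; a pose out of reach is approached as far as the arm can. A call with a gripper value outside its range is refused whole. The fingers move at their own pace and stop on an object; the grip force is fixed at half the most. Time passes only in rows, so rows that repeat a pose let the fingers close. It gives the time, the measured TCP pose, the force and the opening at its end, in the units of the state.
- get_obs(): the state, without advancing time (a new reading comes with each control period).
- optics.get_image(name): name is "scene" or "side" or "wrist"; returns the picture (400x640x3 uint8, red, green, blue); there is no depth.
- optics.calibration(name): a dict with "intrinsics" (3x3 intrinsics, pixels), "cam_to_world" (4x4, takes a point from camera to world coordinates). Camera axes: x right, y up, looking along -z (the intrinsics and any distortion apply to the point x, -y, -z); pixel columns grow to the right and rows downward; lengths in mm; the calibration is good to about 2 mm. A picture is of the moment at which its call begins: read the wrist's pose just before it. calibration takes no time and is no camera call; for the wrist camera it gives the pose at the moment of the call.
- ctrl.close_job(): hands the job in, once; it reports no verdict.
The state is a dict: "t": time; "qpos": joint angles; "qvel": joint speeds; "joint_torque": joint torques, N m; "ee_pos": TCP position; "orientation": TCP orientation; "ft_force": force on the tool from outside, world axes, zero at the start; "moment": the same for the moment, N m; "width": finger opening in mm.
Only numpy, scipy, OpenCV 4.12 (cv2) and the standard library are available. Lean on these libraries where they do the work, as an engineer would, in place of code of your own. Each camera call takes 0.05 s, during which the arm holds its last target. There are 200 camera calls.

## Working session

There is one attempt and no reset: what is moved stays moved. The work goes in short steps, Python scripts to look and compute and a shell command to move; the robot and the scene stay as the last step left them, time stands still between calls to the robot, and variables do not carry over. Pictures are saved under pics/ and viewed, about 12 in all and at most 16, crops included, and the job is handed in when it is done.

```bash
ls; mkdir -p pics; cat > h.py <<'E'
import numpy as np, cv2
from scipy.spatial.transform import Rotation as R
from workcell import get_obs, optics, ctrl
def snap(n,f):
    im=optics.get_image(n); cv2.imwrite('pics/'+f,im[:,:,::-1]); return im
def cal(n):
    c=optics.calibration(n); return np.array(c['intrinsics'],float),np.array(c['cam_to_world'],float)
def toworld(n,px,z,c=None):
    K,T=c or cal(n); d=np.linalg.inv(K)@np.array([px[0],px[1],1.]); d=T[:3,:3]@(d*[1,-1,-1]); o=T[:3,3]
    return o+d*(z-o[2])/d[2]
def topix(n,P,c=None):
    K,T=c or cal(n); p=(np.atleast_2d(P)-T[:3,3])@T[:3,:3]; p=p*[1,-1,-1]; q=p@K.T; return q[:,:2]/q[:,2:]
E
python3 - <<'E'
from h import *
o=get_obs(); print(o)
for n in ('scene','side','wrist'):
    snap(n,n+'0.png'); c=optics.calibration(n); print(n,c)
E
```

```text
pics
{'t': 0.0, 'qpos': array([ 1.32703351e+00,  4.23837670e-01,  1.63067214e+00,  2.11564309e-05,
        1.08860391e+00, -1.89862149e-02]), 'qvel': array([ 0.00186228, -0.00042738,  0.00026862,  0.00023739, -0.00053461,
       -0.00060991]), 'joint_torque': array([ 1.70812273e-03, -5.44656837e+01, -2.73660421e+01,  6.44390308e-02,
        2.29587872e-02, -1.09427629e-04]), 'ee_pos': array([139.13355932, 608.75291589, 221.91069647]), 'orientation': array([-3.52326246e-01, -3.12155352e+00,  2.36467279e-03]), 'ft_force': array([ 0.32411782, -0.6730545 ,  0.00225409]), 'moment': array([ 0.01672213, -0.00706942,  0.02229584]), 'width': 87.67127188542818}
scene {'intrinsics': array([[493.50905029,   0.        , 316.66738517],
       [  0.        , 493.50905029, 195.15780654],
       [  0.        ,   0.        ,   1.        ]]), 'cam_to_world': array([[-4.27639518e-01, -6.89623782e-01,  5.84417216e-01,
         1.38030835e+03],
       [ 9.03948295e-01, -3.27237778e-01,  2.75305133e-01,
         3.39220355e+02],
       [ 1.38642424e-03,  6.46014300e-01,  7.63324048e-01,
         1.26200199
[... 460 characters left out ...]
  [ 1.83219081e-02,  6.57638232e-01,  7.53111056e-01,
         1.00770128e+03],
       [ 0.00000000e+00,  0.00000000e+00,  0.00000000e+00,
         1.00000000e+00]])}
wrist {'intrinsics': array([[323.9764747 ,   0.        , 321.48183828],
       [  0.        , 323.9764747 , 199.74599071],
       [  0.        ,   0.        ,   1.        ]]), 'cam_to_world': array([[ 2.22851321e-01, -9.30633131e-01, -2.90274465e-01,
         5.85748255e+01],
       [ 9.74851753e-01,  2.12387925e-01,  6.74939213e-02,
         6.26982246e+02],
       [-1.16128812e-03, -2.98015680e-01,  9.54560268e-01,
         3.83443311e+02],
       [ 0.00000000e+00,  0.00000000e+00,  0.00000000e+00,
         1.00000000e+00]])}
```

View pics/scene0.png

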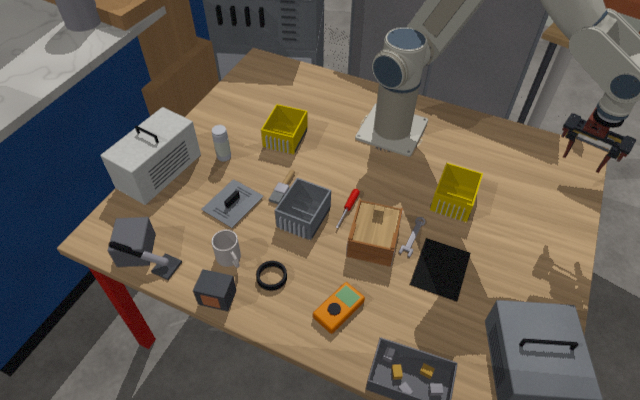

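View pics/side0.png

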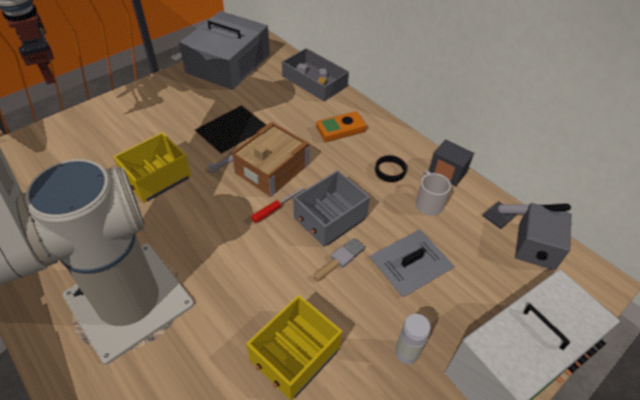

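Candidates for the bay: grey bin at scene (303,208), yellow bins at (285,130) and (458,192), and the grey parts tray at (410,375). The grey bin with partitions and fins is the bay. The cover is the grey plate with the black bar at (232,203). The big grey case at (540,350) is not it. I'll enlarge to confirm and to pick corners.

```bash
python3 - <<'E'
import cv2
a=cv2.imread('pics/scene0.png')[155:305,190:480]; cv2.imwrite('pics/c1.png',cv2.resize(a,None,fx=2.75,fy=2.75,interpolation=cv2.INTER_CUBIC))
a=cv2.imread('pics/side0.png')[100:300,190:460]; cv2.imwrite('pics/c2.png',cv2.resize(a,None,fx=2.9,fy=2.9,interpolation=cv2.INTER_CUBIC))
E
```

```text
(no output)
```

View pics/c1.png

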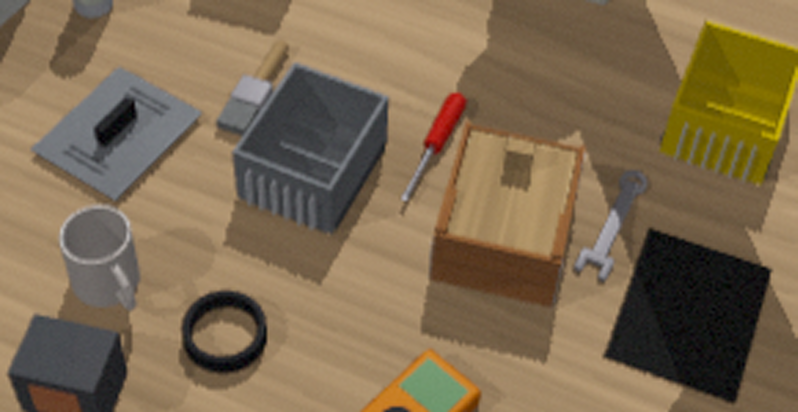

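View pics/c2.png

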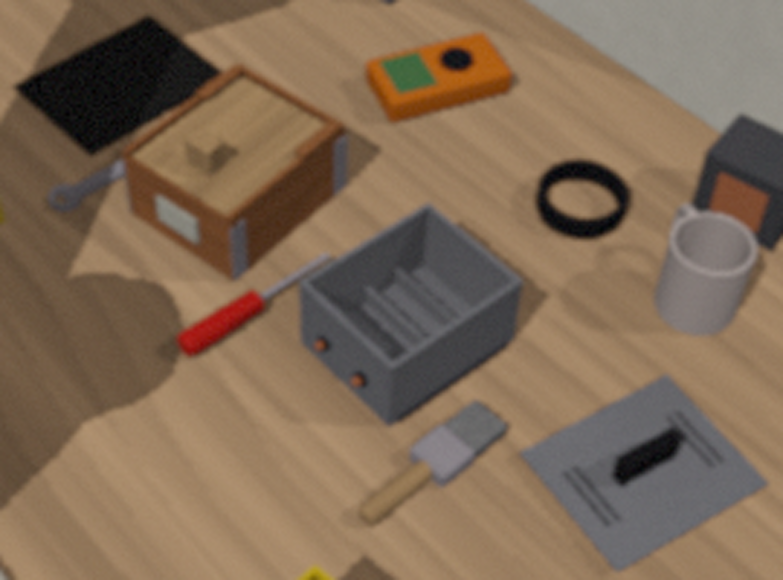

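```bash
cat > fit.py <<'E'
from h import *
from scipy.optimize import least_squares
def fit(obs,x0=(600,0,0)):
    # obs: list of (K,T), pix Nx2, model Nx3
    def pose(v): 
        return R.from_rotvec([0,0,v[2]]).as_matrix(), np.array([v[0],v[1],0])
    def f(v):
        M,t=pose(v); return np.concatenate([(topix('',m@M.T+t,c)-p).ravel() for c,p,m in obs])
    b=min((least_squares(f,(x0[0],x0[1],a),x_scale=(100,100,1)) for a in np.arange(-3,3.2,.7)),key=lambda s:s.cost)
    r=b.fun.reshape(-1,2); v=b.x; v[2]=(v[2]+np.pi)%(2*np.pi)-np.pi
    return v,r
E
cat > m1.py <<'E'
from fit import *
C=cal('scene'); D=cal('side')
c1=lambda p:np.array(p)/2.75+[190-.3,155-.3]; c2=lambda p:np.array(p)/2.9+[190-.3,100-.3]
ob={'bay':(([(236,153),(328,190),(295,68),(387,97)],[(75,-61,84),(75,61,84),(-75,-61,84),(-75,61,84)]),
 ([(303,285),(389,362),(521,285),(428,207)],[(-75,61,84),(-75,-61,84),(75,-61,84),(75,61,84)])),
'box':(([(467,125),(580,148),(434,235),(553,258),(433,283),(550,302)],[(-80,-68,86),(-80,68,86),(82,-68,90),(82,68,90),(82,-68,0),(82,68,0)]),
 ([(128,152),(236,215),(343,127),(238,67),(236,277),(135,213)],[(-80,68,86),(-80,-68,86),(82,-68,90),(82,68,90),(-80,-68,0),(-80,68,0)])),
'cover':(([(118,68),(201,117),(112,199),(34,149)],[(80,66,12),(80,-66,12),(-80,-66,12),(-80,66,12)]),
 ([(665,376),(767,483),(617,570),(521,455)],[(-80,-66,12),(-80,66,12),(80,66,12),(80,-66,12)])),
'mat':(([(650,229),(770,268),(735,403),(605,355)],[(-90,-70,3),(-90,70,3),(90,70,3),(90,-70,3)]),
 ([(18,88),(92,153),(218,73),(150,17)],[(-90,70,3),(-90,-70,3),(90,-70,3),(90,70,3)]))}
for k,(a,b) in ob.items():
    v,r=fit([(C,c1(a[0]),np.array(a[1],float)),(D,c2(b[0]),np.array(b[1],float))])
    va,_=fit([(C,c1(a[0]),np.array(a[1],float))]);vb,_=fit([(D,c2(b[0]),np.array(b[1],float))])
    print(k,v.round(3),'reach %.0f'%np.hypot(v[0],v[1]),'rms px %.2f'%np.sqrt((r**2).mean()),va.round(3),vb.round(3))
E
python3 m1.py
```

```text
bay [ 5.14264e+02 -1.16523e+02 -1.70000e-02] reach 527 rms px 1.24 [ 5.15156e+02 -1.14839e+02 -9.00000e-03] [ 5.13654e+02 -1.17853e+02 -2.30000e-02]
box [5.05748e+02 1.18660e+02 1.87000e-01] reach 519 rms px 1.42 [5.04671e+02 1.18864e+02 1.87000e-01] [5.06469e+02 1.18515e+02 1.85000e-01]
cover [ 569.706 -349.503    2.981] reach 668 rms px 0.83 [ 570.61  -348.081    2.964] [ 569.294 -350.077    2.989]
mat [5.15021e+02 3.38689e+02 4.30000e-02] reach 616 rms px 1.21 [5.14159e+02 3.39007e+02 3.80000e-02] [5.15650e+02 3.38421e+02 4.90000e-02]
```

```bash
cat > go.py <<'E'
from h import *
BAY=[514.3,-116.5,-.017]; BOX=[505.7,118.7,.187]; COVER=[569.7,-349.5,2.981-np.pi]; MAT=[515,338.7,.043]
def W(f,p):
    return R.from_rotvec([0,0,f[2]]).apply(p)+[f[0],f[1],0]
def tool(yaw,tilt=0):
    # yaw of the object frame; jaws along its +y, z down; tilt raises its -x end
    a=yaw+np.pi/2; y=np.array([np.cos(a),np.sin(a),0]); z=np.array([0,0,-1.])
    return R.from_rotvec(tilt*y)*R.from_matrix(np.c_[np.cross(y,z),y,z])
def now():
    o=get_obs(); return np.array(o['ee_pos']),R.from_rotvec(o['orientation'])
def legs(*tg, start=None):
    p,q=start or now()
    for P,Q in tg:
        print('tr',q.inv().apply(np.array(P)-p).round(1),'rot',(q.inv()*Q).as_rotvec().round(3),' to',np.round(P,1)); p,q=np.array(P),Q
def st():
    o=get_obs(); print('t %.1f'%o['t'],'ee',o['ee_pos'].round(1),'F',o['ft_force'].round(1),'w %.1f'%o['width'],'q',o['qpos'].round(2))
E
python3 - <<'E'
from go import *
P=W(BOX,[-10,0,0]); P[2]=235
legs((P,tool(BOX[2])))
P,Q=now();print(Q.as_matrix().round(3))
E
```

```text
tr [-457.4 -400.2  -12.4] rot [-0.001 -0.    -0.412]  to [495.9 116.8 235. ]
[[-0.975  0.223 -0.   ]
 [ 0.223  0.975 -0.001]
 [ 0.    -0.001 -1.   ]]
```

```bash
python3 -m jog '{"delta_rot":[[0,0,0],[0,0,0],[0,0,0],[0,0,0],[0,0,0]],"translation":[[-20,-17,-2],[-55,-48,-4],[-90,-80,-4],[-125,-110,-4],[-160,-140,-4]],"hand":[1,1,1,1,1]}'
python3 -m jog '{"delta_rot":[[0,0,0],[0,0,0],[0,0,0],[0,0,0],[0,0,0]],"translation":[[-35,-30,-2],[-70,-60,-4],[-105,-90,-4],[-140,-120,-4],[-160,-140,-4]],"hand":[1,1,1,1,1]}'
python3 -m jog '{"delta_rot":[[0,0,-0.08],[0,0,-0.18],[0,0,-0.28],[0,0,-0.38],[0,0,-0.412]],"translation":[[-35,-30,-2],[-70,-60,-4],[-105,-90,-4],[-137,-120,-4],[-137,-120,-4]],"hand":[1,1,1,1,1]}'
python3 -m jog '{"delta_rot":[[0,0,0],[0,0,0]],"translation":[[0,0,0],[0,0,0]],"hand":[1,1]}'
python3 - <<'E'
from go import *
st(); im=snap('wrist','w1.png'); np.save('w1c.npy',np.array(cal('wrist'),dtype=object),allow_pickle=True)
P,Q=now(); print(Q.as_matrix().round(3))
c=cal('wrist')
lid=[W(BOX,p) for p in [(-80,-68,86),(-80,68,86),(82,-68,90),(82,68,90),(-50,-15,112),(-50,15,112),(-30,-15,112),(-30,15,112)]]
print(topix('',np.array(lid),c).round(0).tolist())
E
```

```text
t: 0.65
ee_pos: [264.6, 435.5, 226.5]
orientation: [0.351, 3.122, -0.0]
ft_force: [1.3, 0.9, 0.9]
width: 87.9
t: 1.15
ee_pos: [390.1, 262.7, 230.7]
orientation: [0.355, 3.121, -0.0]
ft_force: [-0.4, 0.2, -0.6]
width: 88.0
t: 1.65
ee_pos: [498.1, 113.8, 234.7]
orientation: [-0.292, 3.127, -0.001]
ft_force: [-0.1, 0.1, 0.7]
width: 88.1
t: 1.85
ee_pos: [495.2, 117.5, 234.4]
orientation: [0.292, -3.127, -0.0]
ft_force: [-0.2, 1.0, 0.2]
width: 87.7
t 1.9 ee [495.2 117.5 234.4] F [-0.2  1.   0.2] w 87.7 q [ 0.21  0.24  1.87  0.    1.03 -1.55]
[[-0.983 -0.186 -0.001]
 [-0.186  0.983 -0.   ]
 [ 0.001  0.    -1.   ]]
[[247.0, 114.0], [394.0, 114.0], [257.0, 272.0], [385.0, 272.0], [303.0, 151.0], [338.0, 151.0], [304.0, 173.0], [337.0, 173.0]]
```

View pics/w1.png

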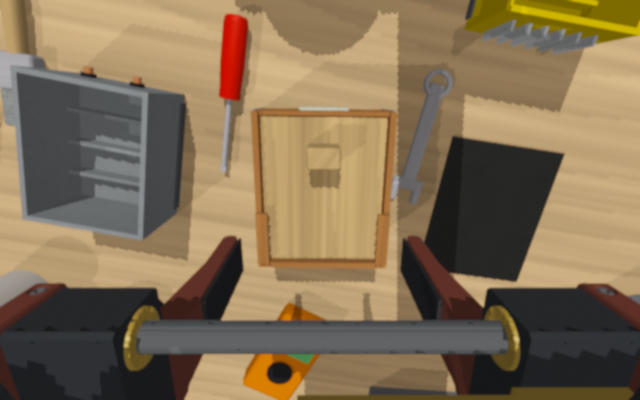

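```bash
cat > m2.py <<'E'
from fit import *
import m1,go
c=cal('wrist'); A=lambda l:np.array(l,float)
wb={'box':([(252,110),(397,110),(258,267),(387,267)],[(-80,-68,86),(-80,68,86),(82,-68,90),(82,68,90)]),
'bay':([(14,66),(147,92),(141,237),(24,218),(184,96)],[(-75,-61,84),(-75,61,84),(75,61,84),(75,-61,84),(-75,61,0)]),
'mat':([(454,137),(563,153),(518,281)],[(-90,-70,3),(-90,70,3),(90,70,3)])}
for k,(p,m) in wb.items():
    v,r=fit([(c,A(p),A(m))]); print('wrist',k,v.round(3),r.round(1).tolist())
    a,b=m1.ob[k]; v,r=fit([(m1.C,m1.c1(a[0]),A(a[1])),(m1.D,m1.c2(b[0]),A(b[1])),(c,A(p),A(m))]); print('all',k,v.round(3))
E
python3 m2.py|grep -v rms; python3 - <<'E'
from go import *
# bias check of the tool: project the fingertips axis
c=cal('wrist');P,Q=now(); print(c[1].round(3)); print((Q.inv().apply(c[1][:3,3]-P)).round(1))
E
```

```text
wrist box [5.01127e+02 1.20799e+02 1.81000e-01] [[-1.6, -1.3], [1.0, -0.3], [0.6, 0.8], [0.1, 1.5]]
all box [5.02232e+02 1.20173e+02 1.82000e-01]
wrist bay [ 5.12360e+02 -1.15712e+02 -1.10000e-02] [[-3.5, -1.6], [1.8, 0.7], [1.9, 3.3], [-1.3, 0.8], [1.6, -2.0]]
all bay [ 5.12671e+02 -1.15943e+02 -1.20000e-02]
wrist mat [5.13804e+02 3.38712e+02 4.90000e-02] [[-1.5, -0.3], [1.7, -0.2], [-0.2, 0.8]]
all mat [5.14099e+02 3.38665e+02 4.70000e-02]
[[-1.86000e-01 -9.38000e-01 -2.92000e-01  4.13892e+02]
 [ 9.83000e-01 -1.78000e-01 -5.50000e-02  1.02348e+02]
 [-0.00000e+00 -2.97000e-01  9.55000e-01  3.95910e+02]
 [ 0.00000e+00  0.00000e+00  0.00000e+00  1.00000e+00]]
[  82.8   -0.2 -161.4]
```

```bash
sed -i 's/^BAY=.*/BAY=[513.3,-116.2,-.014]; BOX=[503.3,119.8,.184]; COVER=[569.7,-349.5,2.981-np.pi]; MAT=[514.5,338.7,.045]/' go.py; python3 - <<'E'
from go import *
g=[toworld('wrist',p,112) for p in [(307,145),(340,145),(340,168),(307,168)]]; g=np.mean(g,0); print('grip seen',g.round(1),'model',W(BOX,[-40,0,112]).round(1))
Q=tool(BOX[2]); P=W(BOX,[-40,0,0])
legs((P+[0,0,130],Q),(P+[0,0,84],Q))
E
```

```text
grip seen [461.4 113.1 112. ] model [464.  112.5 112. ]
tr [ 31.5   0.5 104.5] rot [ 0.    -0.001  0.003]  to [464.  112.5 130. ]
tr [ 0.  0. 46.] rot [0. 0. 0.]  to [464.  112.5  84. ]
```

```bash
python3 -m jog '{"delta_rot":[[0,0,0],[0,0,0],[0,0,0],[0,0,0],[0,0,0]],"translation":[[15,0,20],[33,0.5,50],[33,0.5,80],[33,0.5,104],[33,0.5,104]],"hand":[0.4,0.4,0.4,0.4,0.4]}'
python3 -m jog '{"delta_rot":[[0,0,0],[0,0,0],[0,0,0],[0,0,0],[0,0,0]],"translation":[[0,0,15],[0,0,30],[0,0,40],[0,0,46],[0,0,46]],"hand":[0.4,0.4,0.4,0.4,0.4]}'
python3 -c "
from go import *
st(); snap('wrist','w2.png')"
```

```text
t: 2.4
ee_pos: [460.5, 112.2, 128.4]
orientation: [0.295, -3.122, 0.001]
ft_force: [-0.1, -0.4, 0.1]
width: 61.7
t: 2.9
ee_pos: [463.0, 112.0, 84.6]
orientation: [0.294, -3.127, 0.0]
ft_force: [-0.5, 0.6, 0.6]
width: 61.4
t 2.9 ee [463.  112.   84.6] F [-0.5  0.6  0.6] w 61.4 q [ 0.21  0.43  2.04 -0.    0.67 -1.55]
```

View pics/w2.png

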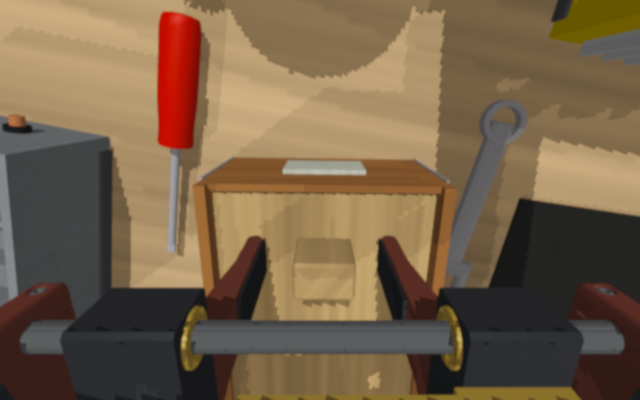

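```bash
python3 - <<'E'
from go import *
c=cal('wrist'); P,Q=now()
g=[toworld('wrist',p,112) for p in [(294,240),(354,240)]]; a=np.mean(g,0)
M=R.from_rotvec([0,0,BOX[2]]); print('grip front mid minus tcp in box axes',M.inv().apply(a-P).round(1),'expect -10,0')
f=[toworld('wrist',p,86) for p in [(194,187),(455,187)]]; print('box front inner/outer',M.inv().apply(np.mean(f,0)-P).round(1), 'expect -40 (or -36 inner)')
E
```

```text
grip front mid minus tcp in box axes [-21.8   0.8  27. ] expect -10,0
box front inner/outer [-39.6   1.2   1. ] expect -40 (or -36 inner)
```

```bash
python3 - <<'E'
from go import *
P,Q=now(); M=R.from_rotvec([0,0,BOX[2]])
for zz in (80,112):
  for dx in (-10,10): print(zz,dx,topix('wrist',np.array([P+M.apply([dx,y,0])+[0,0,zz-P[2]] for y in(-15,15)])).round(0).tolist())
import cv2
a=cv2.imread('pics/w2.png')[215:325,240:400]; cv2.imwrite('pics/w2c.png',cv2.resize(a,None,fx=4,fy=4,interpolation=cv2.INTER_CUBIC))
E
```

```text
80 -10 [[295.0, 235.0], [349.0, 236.0]]
80 10 [[296.0, 267.0], [348.0, 268.0]]
112 -10 [[290.0, 263.0], [354.0, 264.0]]
112 10 [[291.0, 301.0], [353.0, 301.0]]
```

View pics/w2c.png

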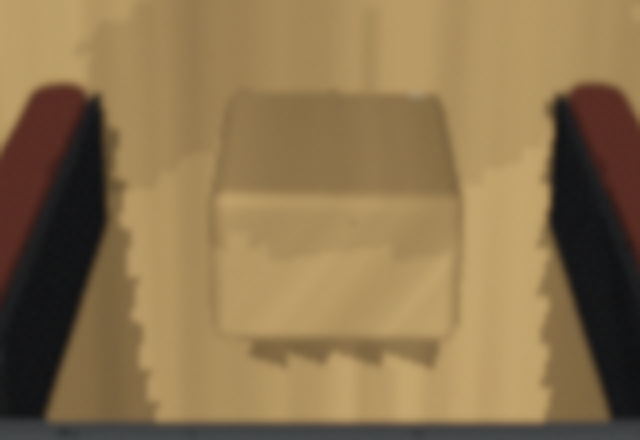

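```bash
sed -i 's/BOX=\[[^]]*\]/BOX=[502.3,120.2,.182]/' go.py; cat >> go.py <<'E'
def lidtcp(d,dz,th,h=9.6):
    Ry=R.from_rotvec([0,th,0]); p=Ry.apply([-114.5,0,h])+[74.5-d,0,75+dz]
    return W(BOX,p),tool(BOX[2],th)
E
python3 -m jog '{"delta_rot":[[0,0,0],[0,0,0],[0,0,0],[0,0,0],[0,0,0]],"translation":[[0,0,0],[0,0,0],[0,0,0],[0,0,0],[0,0,0]],"hand":[-1,-1,-1,-1,-1]}'
python3 -m jog '{"delta_rot":[[0,0,0],[0,0,0],[0,0,0],[0,0,0],[0,0,0]],"translation":[[0,0,0],[0,0,0],[0,0,0],[0,0,0],[0,0,0]],"hand":[-1,-1,-1,-1,-1]}'
python3 - <<'E'
from go import *
st(); L=lidtcp
s=L(0,0,0); legs(L(0,1,.065),L(30,3,.065),L(64,4,.065),L(90,15,.03),start=s)
E
```

```text
t: 3.45
ee_pos: [463.2, 111.8, 84.9]
orientation: [-0.293, 3.128, 0.0]
ft_force: [-1.1, 0.6, 2.3]
width: 29.7
t: 3.95
ee_pos: [463.2, 111.9, 84.9]
orientation: [-0.293, 3.128, 0.0]
ft_force: [-0.6, 0.5, 5.7]
width: 29.4
t 4.0 ee [463.2 111.9  84.9] F [-0.6  0.5  5.7] w 29.4 q [ 0.21  0.43  2.04  0.    0.67 -1.55]
tr [-0.9 -0.  -8.4] rot [-0.     0.065  0.   ]  to [463.8 113.1  93. ]
tr [30.1  0.  -0. ] rot [0. 0. 0.]  to [434.3 107.7  95. ]
tr [34.  -0.   1.2] rot [0. 0. 0.]  to [400.9 101.5  96. ]
tr [26.9 -0.  -5.3] rot [ 0.    -0.035  0.   ]  to [374.8  96.7 103. ]
```

```bash
python3 -m jog '{"delta_rot":[[0,0.015,0],[0,0.03,0],[0,0.045,0],[0,0.065,0],[0,0.065,0]],"translation":[[0,0,-2],[0,0,-4],[-0.5,0,-6],[-0.9,0,-8.4],[-0.9,0,-8.4]],"hand":[-1,-1,-1,-1,-1]}'
python3 -m jog '{"delta_rot":[[0,0,0],[0,0,0]],"translation":[[0,0,0],[0,0,0]],"hand":[-1,-1]}'
python3 -c "
from go import *
st(); P,Q=now(); print((Q*tool(BOX[2]).inv()).as_rotvec().round(3)); snap('side','s2.png')
import cv2
a=cv2.imread('pics/s2.png')[100:220,200:340]; cv2.imwrite('pics/s2c.png',cv2.resize(a,None,fx=4,fy=4,interpolation=cv2.INTER_CUBIC))"
```

```text
t: 4.45
ee_pos: [464.6, 112.1, 93.2]
orientation: [0.288, -3.063, 0.009]
ft_force: [0.5, -0.1, -1.2]
width: 29.8
t: 4.65
ee_pos: [463.8, 111.9, 92.9]
orientation: [0.288, -3.063, 0.009]
ft_force: [1.1, 0.3, -1.8]
width: 29.8
t 4.7 ee [463.8 111.9  92.9] F [ 1.1  0.3 -1.8] w 29.8 q [ 0.21  0.44  1.99  0.    0.77 -1.55]
[-0.012  0.064  0.005]
```

View pics/s2c.png

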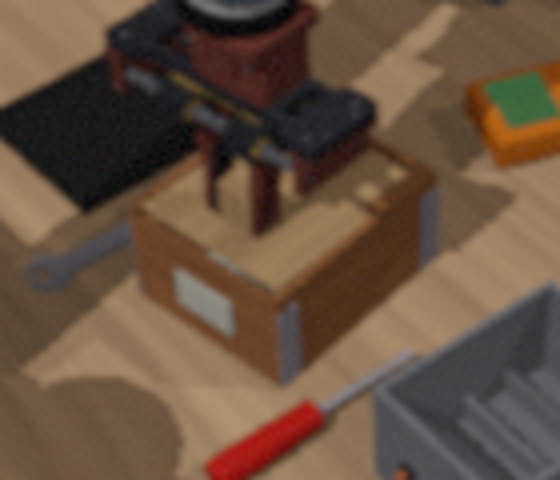

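The lid's front edge now shows above the lip at crop (235,260). Draw it out.

```bash
python3 -m jog '{"delta_rot":[[0,0,0],[0,0,0],[0,0,0],[0,0,0],[0,0,0]],"translation":[[5,0,0],[12,0,0],[19,0,0],[26,0,0],[30,0,0]],"hand":[-1,-1,-1,-1,-1]}'
python3 -m jog '{"delta_rot":[[0,0,0],[0,0,0],[0,0,0],[0,0,0],[0,0,0]],"translation":[[7,0,0],[14,0,0],[21,0,0.5],[28,0,1],[34,0,1]],"hand":[-1,-1,-1,-1,-1]}'
python3 -c "
from go import *
st(); P,Q=now(); print(R.from_rotvec([0,0,-BOX[2]]).apply(P-[BOX[0],BOX[1],0]).round(1), 'pure draw start was -38')
snap('side','s3.png')
import cv2
a=cv2.imread('pics/s3.png')[100:220,180:320]; cv2.imwrite('pics/s3c.png',cv2.resize(a,None,fx=4,fy=4,interpolation=cv2.INTER_CUBIC))"
```

```text
t: 5.2
ee_pos: [433.6, 106.2, 95.1]
orientation: [0.288, -3.063, 0.009]
ft_force: [0.6, 1.7, -1.5]
width: 29.6
t: 5.7
ee_pos: [400.6, 100.1, 96.2]
orientation: [0.288, -3.063, 0.009]
ft_force: [1.4, 2.7, -1.9]
width: 29.7
t 5.7 ee [400.6 100.1  96.2] F [ 1.4  2.7 -1.9] w 29.7 q [ 0.21  0.37  2.13  0.    0.71 -1.55]
[-103.7   -1.4   96.2] pure draw start was -38
```

View pics/s3c.png

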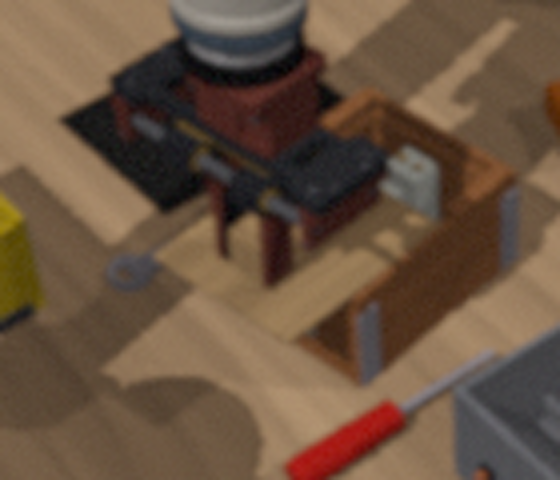

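```bash
python3 -m jog '{"delta_rot":[[0,0,0],[0,0,0],[0,0,0],[0,-0.03,0],[0,-0.064,0]],"translation":[[0,0,-15],[0,0,-40],[0,0,-65],[0,0,-90],[0,0,-100]],"hand":[-1,-1,-1,-1,-1]}'
python3 - <<'E'
from go import *
st(); Q=tool(MAT[2]); P=W(MAT,[-40,0,12.6])
legs((P+[0,0,185],Q),(P+[0,0,20],Q),(P,Q))
E
```

```text
t: 6.25
ee_pos: [408.6, 101.3, 197.9]
orientation: [-0.293, 3.125, -0.0]
ft_force: [-0.1, -0.2, -1.4]
width: 29.8
t 6.2 ee [408.6 101.3 197.9] F [-0.1 -0.2 -1.4] w 29.8 q [ 0.21  0.16  2.08 -0.    0.9  -1.54]
tr [-108.6  219.3    0.5] rot [-0.     0.003  0.142]  to [474.5 336.9 197.6]
tr [  0.   0. 165.] rot [0. 0. 0.]  to [474.5 336.9  32.6]
tr [ 0.  0. 20.] rot [0. 0. 0.]  to [474.5 336.9  12.6]
```

```bash
python3 -m jog '{"delta_rot":[[0,0,0],[0,0,0],[0,0,0],[0,0,0],[0,0,0]],"translation":[[-8,16,0],[-25,50,0],[-40,80,0],[-52,105,0],[-54,110,0]],"hand":[-1,-1,-1,-1,-1]}'
python3 -m jog '{"delta_rot":[[0,0,0.02],[0,0,0.06],[0,0,0.1],[0,0,0.142],[0,0,0.142]],"translation":[[-14,30,0],[-30,60,0],[-45,90,0],[-54,109,0],[-54.6,109.3,0.5]],"hand":[-1,-1,-1,-1,-1]}'
python3 -m jog '{"delta_rot":[[0,0,0],[0,0,0],[0,0,0],[0,0,0],[0,0,0]],"translation":[[0,0,20],[0,0,55],[0,0,90],[0,0,120],[0,0,140]],"hand":[-1,-1,-1,-1,-1]}'
python3 -c "
from go import *
st(); Q=tool(MAT[2]); P=W(MAT,[-40,0,12.6]); legs((P+[0,0,5],Q)); snap('scene','s4.png')"
```

```text
t: 6.75
ee_pos: [440.7, 221.3, 195.9]
orientation: [0.297, -3.127, 0.0]
ft_force: [-0.0, -0.1, -1.9]
width: 29.9
t: 7.25
ee_pos: [473.7, 337.9, 195.1]
orientation: [0.072, -3.14, 0.001]
ft_force: [-0.1, 1.1, -1.7]
width: 29.8
t: 7.75
ee_pos: [471.6, 334.1, 53.1]
orientation: [0.072, -3.136, 0.005]
ft_force: [0.4, -0.1, -0.7]
width: 29.8
t 7.8 ee [471.6 334.1  53.1] F [ 0.4 -0.1 -0.7] w 29.8 q [ 0.6   0.6   1.82 -0.    0.73 -1.02]
tr [-3.3  2.8 35.5] rot [-0.003 -0.005  0.001]  to [474.5 336.9  17.6]
```

View pics/s4.png

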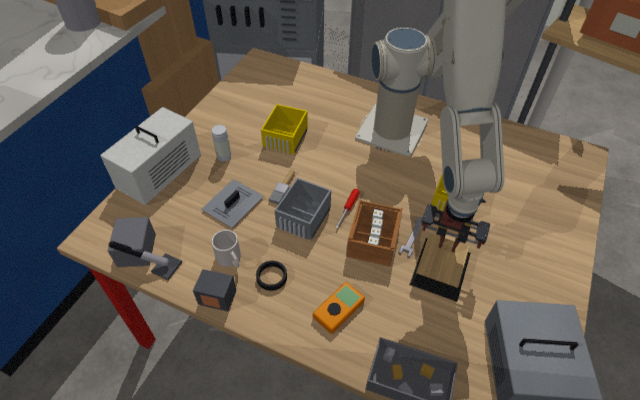

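The lid hangs over the mat at (440,268), and all four capacitors are visible in the box. Lower the lid and release.

```bash
python3 -m jog '{"delta_rot":[[0,-0.004,0],[0,-0.004,0],[0,-0.004,0],[0,-0.004,0],[0,-0.004,0]],"translation":[[-2,1,12],[-3,2.5,22],[-3,2.5,31],[-3,2.5,36],[-3,2.5,39]],"hand":[-1,-1,-1,-1,-1]}'
python3 -m jog '{"delta_rot":[[0,0,0],[0,0,0],[0,0,0],[0,0,0]],"translation":[[0,0,1],[0,0,1],[0,0,1],[0,0,1]],"hand":[-1,-1,-1,-1]}'
python3 -m jog '{"delta_rot":[[0,0,0],[0,0,0],[0,0,0],[0,0,0],[0,0,0]],"translation":[[0,0,0],[0,0,0],[0,0,0],[0,0,0],[0,0,0]],"hand":[0.3,0.3,0.3,0.3,0.3]}'
python3 -m jog '{"delta_rot":[[0,0,0],[0,0,0],[0,0,0],[0,0,0],[0,0,0]],"translation":[[0,0,-10],[0,0,-40],[0,0,-80],[0,0,-120],[0,0,-160]],"hand":[0.3,0.3,0.3,0.3,0.3]}'
python3 -c "
from go import *
st(); Q=tool(BOX[2]); P=W(BOX,[-45,0,190]); legs((P,Q))"
```

```text
t: 8.3
ee_pos: [476.1, 339.6, 16.2]
orientation: [-0.071, 3.138, -0.0]
ft_force: [-0.6, 0.5, -1.4]
width: 29.9
t: 8.7
ee_pos: [476.4, 339.7, 15.8]
orientation: [-0.071, 3.137, 0.0]
ft_force: [-1.4, 0.2, -0.7]
width: 29.9
t: 9.2
ee_pos: [476.2, 339.6, 15.5]
orientation: [-0.071, 3.138, -0.0]
ft_force: [0.7, -0.8, -0.4]
width: 57.2
t: 9.7
ee_pos: [475.5, 339.4, 177.6]
orientation: [-0.071, 3.138, 0.0]
ft_force: [0.2, 0.7, 0.1]
width: 56.9
t 9.7 ee [475.5 339.4 177.6] F [0.2 0.7 0.1] w 56.9 q [ 0.6   0.42  1.76 -0.    0.96 -1.01]
tr [  27.6 -226.3  -12.5] rot [-0.     0.003 -0.137]  to [458.  112.1 190. ]
```

```bash
python3 -m jog '{"delta_rot":[[0,0,0],[0,0,0],[0,0,0],[0,0,0],[0,0,0]],"translation":[[0,-25,-10],[-5,-60,-25],[-10,-100,-45],[-15,-140,-52],[-22,-160,-52]],"hand":[1,1,1,1,1]}'
python3 -m jog '{"delta_rot":[[0,0,-0.04],[0,0,-0.1],[0,0,-0.137],[0,0,-0.137],[0,0,-0.137]],"translation":[[0,-30,0],[0,-60,0],[0,-67,0],[0,-67,0],[0,-67,0]],"hand":[1,1,1,1,1]}'
python3 -c "
from go import *
st(); im=snap('wrist','w5.png'); print(repr(cal('wrist')))
import pickle; pickle.dump(cal('wrist'),open('w5.pkl','wb'))
a=im[60:260,220:450,::-1]; cv2.imwrite('pics/w5c.png',cv2.resize(a,None,fx=3,fy=3,interpolation=cv2.INTER_CUBIC))"
```

```text
t: 10.2
ee_pos: [505.2, 178.5, 229.7]
orientation: [-0.069, 3.135, 0.0]
ft_force: [0.8, 0.4, 0.0]
width: 87.4
t: 10.7
ee_pos: [507.8, 113.9, 228.0]
orientation: [-0.283, 3.125, -0.0]
ft_force: [-0.0, -0.6, -0.5]
width: 87.6
t 10.7 ee [507.8 113.9 228. ] F [-0.  -0.6 -0.5] w 87.6 q [ 0.2   0.26  1.86 -0.    1.02 -1.55]
(array([[323.9764747 ,   0.        , 321.48183828],
       [  0.        , 323.9764747 , 199.74599071],
       [  0.        ,   0.        ,   1.        ]]), array([[-1.80549454e-01, -9.37822315e-01, -2.96464502e-01,
         4.25838244e+02],
       [ 9.83565592e-01, -1.72393981e-01, -5.36567045e-02,
         9.90936220e+01],
       [-7.88241054e-04, -3.01279972e-01,  9.53535399e-01,
         3.88969822e+02],
       [ 0.00000000e+00,  0.00000000e+00,  0.00000000e+00,
         1.00000000e+00]]))
```

View pics/w5c.png

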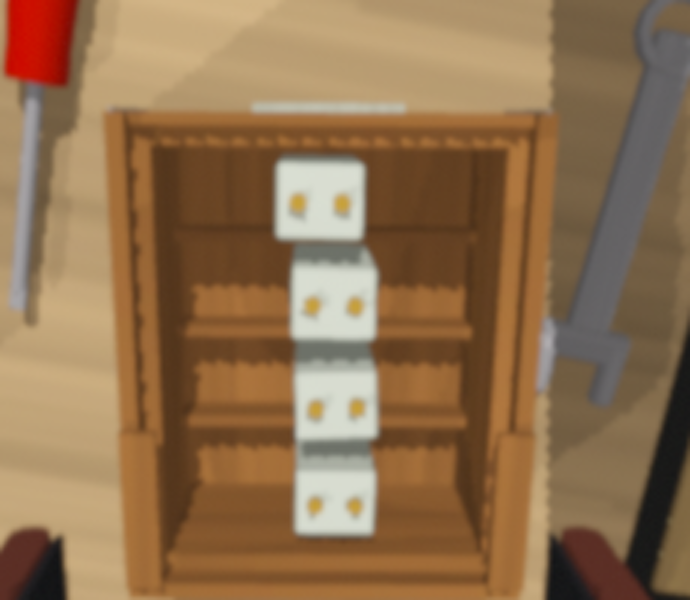

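```bash
cat > caps.py <<'E'
from fit import *; from go import *; import pickle
c=pickle.load(open('w5.pkl','rb')); u=lambda l:np.array(l,float)/3+[220-.33,60-.33]
v,r=fit([(c,u([(106,112),(554,113),(131,595),(522,595)]),np.array([(-80,-68,86),(-80,68,86),(82,-68,90),(82,68,90)],float))])
print('box',v.round(3),r.round(1).tolist())
for n,q in zip('ABCD',[[(275,157),(364,160),(364,241),(276,240)],[(291,264),(376,264),(376,342),(291,339)],[(294,364),(377,362),(377,438),(294,438)],[(296,462),(375,462),(375,536),(295,535)]]):
    w=np.array([toworld('',p,71,c) for p in u(q)]); m=w.mean(0)
    for B in (BOX,v): print(n,R.from_rotvec([0,0,-B[2]]).apply(m-[B[0],B[1],0]).round(1),end=' ')
    print('size',np.linalg.norm(w[1]-w[0]).round(1),np.linalg.norm(w[2]-w[1]).round(1),m.round(1))
E
python3 caps.py
```

```text
box [5.01544e+02 1.20114e+02 1.81000e-01] [[-1.7, -1.7], [1.8, -1.9], [-1.0, 2.6], [0.9, 2.8]]
A [-52.5  -2.6  71. ] A [-51.7  -2.7  71. ] size 28.2 25.4 [451.1 108.1  71. ]
B [-19.3   2.1  71. ] B [-18.5   2.   71. ] size 27.8 26.1 [483.  118.8  71. ]
C [14.6  3.  71. ] C [15.3  3.  71. ] size 28.0 27.0 [516.1 125.8  71. ]
D [50.6  3.3 71. ] D [51.4  3.3 71. ] size 27.5 28.1 [551.5 132.6  71. ]
```

```bash
python3 - <<'E'
from go import *
Q=tool(BOX[2]); P=W(BOX,[-52.3,-2.6,0]); B=W(BAY,[0,0,0]); QB=tool(BAY[2])
legs((P+[0,0,125],Q),(P+[0,0,34],Q),(P+[0,0,200],Q),(W(BAY,[0,0,230]),QB))
E
```

```text
tr [ 57.    4.3 102.7] rot [-0.     0.003 -0.001]  to [451.3 108.2 125. ]
tr [ 0.  0. 91.] rot [0. 0. 0.]  to [451.3 108.2  34. ]
tr [   0.    0. -166.] rot [0. 0. 0.]  to [451.3 108.2 200. ]
tr [ -20.3 -231.9  -30. ] rot [0.    0.    0.196]  to [ 513.3 -116.2  230. ]
```

```bash
python3 -m jog '{"delta_rot":[[0,0,0],[0,0,0],[0,0,0],[0,0,0],[0,0,0]],"translation":[[20,2,20],[45,4,50],[57,4.3,80],[57,4.3,102],[57,4.3,102]],"hand":[0.15,0.15,0.15,0.15,0.15]}'
python3 -m jog '{"delta_rot":[[0,0,0],[0,0,0],[0,0,0]],"translation":[[0,0,0],[0,0,0],[0,0,0]],"hand":[0.15,0.15,0.15]}'
python3 -c "
from go import *
st(); Q=tool(BOX[2]); P=W(BOX,[-52.3,-2.6,0]); legs((P+[0,0,34],Q))"
```

```text
t: 11.25
ee_pos: [449.0, 108.0, 123.3]
orientation: [0.287, -3.126, 0.001]
ft_force: [-0.2, -0.3, -0.4]
width: 52.0
t: 11.55
ee_pos: [452.4, 108.1, 126.5]
orientation: [-0.286, 3.123, 0.0]
ft_force: [-0.3, -1.0, 0.3]
width: 50.3
t 11.6 ee [452.4 108.1 126.5] F [-0.3 -1.   0.3] w 50.3 q [ 0.21  0.34  2.05 -0.    0.75 -1.54]
tr [ 1.5  0.3 92.5] rot [-0.     0.005  0.   ]  to [451.3 108.2  34. ]
```

```bash
python3 -m jog '{"delta_rot":[[0,0.005,0],[0,0.005,0],[0,0.005,0],[0,0.005,0],[0,0.005,0]],"translation":[[1,0.3,20],[1.3,0.3,50],[1.3,0.3,75],[1.3,0.3,92],[1.3,0.3,92]],"hand":[0.15,0.15,0.15,0.15,0.15]}'
python3 -m jog '{"delta_rot":[[0,0,0],[0,0,0],[0,0,0],[0,0,0],[0,0,0]],"translation":[[0,0,0],[0,0,0],[0,0,0],[0,0,0],[0,0,0]],"hand":[-1,-1,-1,-1,-1]}'
python3 -c "
from go import *
st()"
python3 -m jog '{"delta_rot":[[0,0,0],[0,0,0],[0,0,0],[0,0,0],[0,0,0]],"translation":[[0,0,-15],[0,0,-50],[0,0,-90],[0,0,-135],[0,0,-166]],"hand":[-1,-1,-1,-1,-1]}'
python3 -c "
from go import *
legs((W(BAY,[0,0,230]),tool(BAY[2])))"
```

```text
t: 12.05
ee_pos: [449.5, 107.6, 32.3]
orientation: [0.285, -3.124, 0.002]
ft_force: [-0.8, 0.2, 0.5]
width: 50.5
t: 12.55
ee_pos: [451.0, 107.9, 34.4]
orientation: [-0.286, 3.128, -0.001]
ft_force: [-0.7, -0.1, 8.3]
width: 27.7
t 12.6 ee [451.  107.9  34.4] F [-0.7 -0.1  8.3] w 27.7 q [ 0.21  0.52  2.08 -0.    0.54 -1.54]
t: 13.05
ee_pos: [451.0, 108.0, 202.4]
orientation: [-0.286, 3.128, -0.001]
ft_force: [0.7, 0.6, -1.6]
width: 27.9
tr [ -20.6 -231.8  -27.4] rot [-0.     0.001  0.196]  to [ 513.3 -116.2  230. ]
```

```bash
python3 -m jog '{"delta_rot":[[0,0,0],[0,0,0],[0,0,0],[0,0,0],[0,0,0]],"translation":[[-2,-15,-10],[-4,-45,-20],[-6,-80,-27],[-8,-110,-27],[-10,-125,-27]],"hand":[-1,-1,-1,-1,-1]}'
python3 -m jog '{"delta_rot":[[0,0,0.05],[0,0,0.1],[0,0,0.15],[0,0,0.196],[0,0,0.196]],"translation":[[-3,-30,0],[-6,-65,0],[-9,-95,0],[-10.6,-107,0],[-10.6,-107,0]],"hand":[-1,-1,-1,-1,-1]}'
python3 -m jog '{"delta_rot":[[0,0,0],[0,0,0],[0,0,0]],"translation":[[0,0,0],[0,0,0],[0,0,0]],"hand":[-1,-1,-1]}'
python3 -c "
from go import *
st(); im=snap('wrist','w6.png')
import pickle; pickle.dump(cal('wrist'),open('w6.pkl','wb'))
a=im[60:260,220:450,::-1]; cv2.imwrite('pics/w6c.png',cv2.resize(a,None,fx=3,fy=3,interpolation=cv2.INTER_CUBIC))"
```

```text
t: 13.55
ee_pos: [483.3, -15.0, 227.0]
orientation: [0.283, -3.128, 0.002]
ft_force: [0.0, -0.2, -0.7]
width: 27.5
t: 14.05
ee_pos: [512.9, -117.2, 226.2]
orientation: [-0.026, -3.139, 0.001]
ft_force: [0.7, 1.1, -0.5]
width: 27.9
t: 14.35
ee_pos: [512.6, -115.4, 226.5]
orientation: [-0.019, -3.139, 0.001]
ft_force: [0.1, 0.1, -0.2]
width: 27.7
t 14.3 ee [ 512.6 -115.4  226.5] F [ 0.1  0.1 -0.2] w 27.7 q [-0.24  0.27  1.84 -0.    1.03 -1.8 ]
```

View pics/w6c.png

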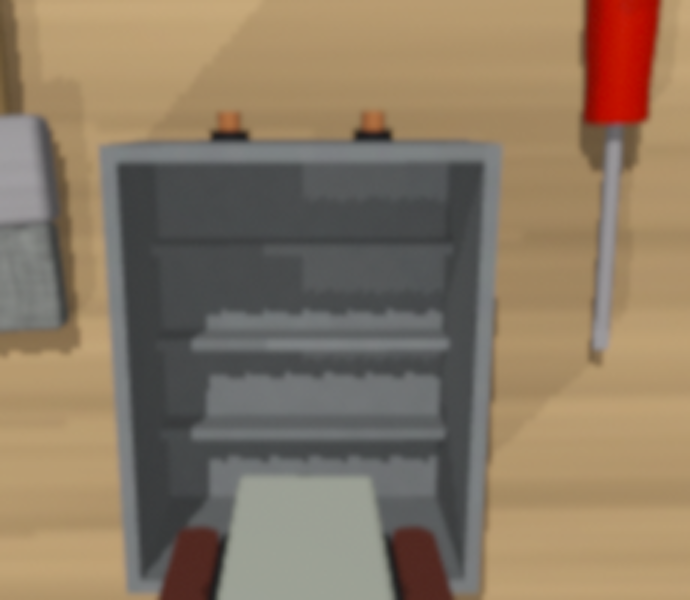

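```bash
python3 - <<'E'
from fit import *; from go import *; import pickle
c=pickle.load(open('w6.pkl','rb')); u=lambda l:np.array(l,float)/3+[220-.33,60-.33]
v,r=fit([(c,u([(103,147),(500,147),(480,593),(129,592)]),np.array([(-75,-61,84),(-75,61,84),(75,61,84),(75,-61,84)],float))])
print('bay',v.round(3),r.round(1).tolist())
for rr in (247,344,433):
    m=toworld('',u([(310,rr)])[0],25,c); print(rr,[R.from_rotvec([0,0,-B[2]]).apply(m-[B[0],B[1],0]).round(1)[:2] for B in (BAY,v)])
E
```

```text
bay [ 5.12877e+02 -1.16865e+02 -9.00000e-03] [[-1.2, -0.3], [1.6, -0.7], [-0.1, 0.5], [-0.3, 1.1]]
247 [array([-37.7,   1.7]), array([-37.3,   2.6])]
344 [array([-1. ,  1.8]), array([-0.6,  2.5])]
433 [array([34.7,  1.9]), array([35.1,  2.4])]
```

```bash
sed -i 's/BAY=\[[^]]*\]/BAY=[512.7,-116.6,-.011]/' go.py; python3 - <<'E'
from go import *
Q=tool(BAY[2]); P=W(BAY,[-54,0,0]); legs((P+[0,0,130],Q),(P+[0,0,35.5],Q))
E
```

```text
tr [53.8 -1.  96.6] rot [-0.001 -0.002 -0.001]  to [ 458.7 -116.   130. ]
tr [ 0.   0.  94.5] rot [0. 0. 0.]  to [ 458.7 -116.    35.5]
```

```bash
python3 -m jog '{"delta_rot":[[0,0,0],[0,0,0],[0,0,0],[0,0,0],[0,0,0]],"translation":[[15,-1,20],[40,-1,55],[54,-1,85],[54,-1,97],[54,-1,97]],"hand":[-1,-1,-1,-1,-1]}'
python3 -m jog '{"delta_rot":[[0,0,0],[0,0,0],[0,0,0]],"translation":[[0,0,0],[0,0,0],[0,0,0]],"hand":[-1,-1,-1]}'
python3 -c "
from go import *
st(); legs((W(BAY,[-54,0,35.5]),tool(BAY[2])))"
```

```text
t: 14.9
ee_pos: [458.4, -116.4, 128.7]
orientation: [-0.021, -3.138, 0.001]
ft_force: [0.8, -0.3, -0.6]
width: 27.7
t: 15.2
ee_pos: [460.1, -117.1, 130.7]
orientation: [0.021, 3.141, -0.003]
ft_force: [-0.9, -0.1, -1.3]
width: 28.0
t 15.2 ee [ 460.1 -117.1  130.7] F [-0.9 -0.1 -1.3] w 28.0 q [-0.27  0.35  2.02 -0.    0.77 -1.83]
tr [ 1.4  1.2 95.2] rot [-0.002  0.001 -0.002]  to [ 458.7 -116.    35.5]
```

```bash
python3 -m jog '{"delta_rot":[[0,0,0],[0,0,0],[0,0,0],[0,0,0],[0,0,0]],"translation":[[1,0.5,15],[1,0.5,40],[1,0.5,65],[1,0.5,85],[1,0.5,95]],"hand":[-1,-1,-1,-1,-1]}'
python3 -m jog '{"delta_rot":[[0,0,0],[0,0,0]],"translation":[[0,0,0],[0,0,0]],"hand":[-1,-1]}'
python3 -m jog '{"delta_rot":[[0,0,0],[0,0,0],[0,0,0],[0,0,0],[0,0,0]],"translation":[[0,0,0],[0,0,0],[0,0,0],[0,0,0],[0,0,0]],"hand":[0.15,0.15,0.15,0.15,0.15]}'
python3 -m jog '{"delta_rot":[[0,0,0],[0,0,0],[0,0,0],[0,0,0],[0,0,0]],"translation":[[0,0,-15],[0,0,-50],[0,0,-95],[0,0,-125],[0,0,-135]],"hand":[0.15,0.15,0.15,0.15,0.15]}'
python3 -c "
from go import *
st(); Q=tool(BOX[2]);P=W(BOX,[-19,2,0]); legs((P+[0,0,170],Q),(P+[0,0,34],Q))"
```

```text
t: 15.7
ee_pos: [457.5, -116.4, 33.8]
orientation: [-0.022, -3.139, 0.001]
ft_force: [-5.2, 2.9, 39.1]
width: 27.6
t: 15.9
ee_pos: [458.1, -116.6, 35.0]
orientation: [-0.022, -3.14, 0.002]
ft_force: [-0.1, -0.3, -0.0]
width: 27.6
t: 16.4
ee_pos: [457.5, -116.4, 34.7]
orientation: [-0.022, -3.14, 0.002]
ft_force: [0.3, -0.1, 0.2]
width: 50.6
t: 16.9
ee_pos: [459.4, -116.7, 172.5]
orientation: [0.022, 3.138, -0.004]
ft_force: [0.6, -0.3, 0.2]
width: 50.5
t 16.9 ee [ 459.4 -116.7  172.5] F [ 0.6 -0.3  0.2] w 50.5 q [-0.27  0.27  2.   -0.    0.87 -1.83]
tr [-20.7 235.8   2.1] rot [-0.003  0.003 -0.196]  to [483.3 118.7 170. ]
tr [  0.   0. 136.] rot [0. 0. 0.]  to [483.3 118.7  34. ]
```

```bash
python3 -m jog '{"delta_rot":[[0,0,0],[0,0,0],[0,0,0],[0,0,0],[0,0,0]],"translation":[[-2,30,0],[-5,70,0],[-8,100,0],[-10,120,0],[-10,125,0]],"hand":[0.15,0.15,0.15,0.15,0.15]}'
python3 -m jog '{"delta_rot":[[0,0,-0.05],[0,0,-0.12],[0,0,-0.196],[0,0,-0.196],[0,0,-0.196]],"translation":[[-3,30,0],[-7,70,0],[-10.7,100,0],[-10.7,110.8,0],[-10.7,110.8,0]],"hand":[0.15,0.15,0.15,0.15,0.15]}'
python3 -m jog '{"delta_rot":[[0,0,0],[0,0,0]],"translation":[[0,0,0],[0,0,0]],"hand":[0.15,0.15]}'
python3 -c "
from go import *
st(); Q=tool(BOX[2]);P=W(BOX,[-19,2,0]); legs((P+[0,0,34],Q))"
```

```text
t: 17.4
ee_pos: [469.0, 10.1, 168.5]
orientation: [-0.018, -3.138, 0.001]
ft_force: [-0.0, -0.0, 0.1]
width: 50.1
t: 17.9
ee_pos: [481.3, 119.5, 168.7]
orientation: [0.286, -3.125, 0.002]
ft_force: [-1.2, -0.1, 0.5]
width: 50.7
t: 18.1
ee_pos: [481.4, 117.9, 169.0]
orientation: [0.283, -3.126, 0.002]
ft_force: [0.5, 0.7, 0.9]
width: 50.5
t 18.1 ee [481.4 117.9 169. ] F [0.5 0.7 0.9] w 50.5 q [ 0.22  0.31  1.95 -0.    0.88 -1.53]
tr [ -2.4   0.6 135. ] rot [-0.001 -0.003 -0.002]  to [483.3 118.7  34. ]
```

```bash
python3 -m jog '{"delta_rot":[[0,0,0],[0,0,0],[0,0,0],[0,0,0],[0,0,0]],"translation":[[-2,0.6,25],[-2,0.6,65],[-2,0.6,100],[-2,0.6,125],[-2,0.6,135]],"hand":[0.15,0.15,0.15,0.15,0.15]}'
python3 -m jog '{"delta_rot":[[0,0,0],[0,0,0],[0,0,0],[0,0,0],[0,0,0]],"translation":[[0,0,0],[0,0,0],[0,0,0],[0,0,0],[0,0,0]],"hand":[-1,-1,-1,-1,-1]}'
python3 -m jog '{"delta_rot":[[0,0,0],[0,0,0],[0,0,0],[0,0,0],[0,0,0]],"translation":[[0,0,-15],[0,0,-50],[0,0,-90],[0,0,-125],[0,0,-136]],"hand":[-1,-1,-1,-1,-1]}'
python3 -c "
from go import *
st(); legs((W(BAY,[-18,0,170]),tool(BAY[2])))"
```

```text
t: 18.6
ee_pos: [481.8, 118.6, 32.2]
orientation: [0.282, -3.123, 0.002]
ft_force: [-0.4, 0.3, 0.1]
width: 50.6
t: 19.1
ee_pos: [484.3, 120.1, 35.5]
orientation: [-0.286, 3.128, -0.001]
ft_force: [0.2, -3.0, 6.5]
width: 27.9
t: 19.6
ee_pos: [485.4, 120.7, 174.0]
orientation: [-0.286, 3.124, 0.0]
ft_force: [0.1, 0.7, -0.7]
width: 27.8
t 19.6 ee [485.4 120.7 174. ] F [ 0.1  0.7 -0.7] w 27.8 q [ 0.22  0.31  1.94 -0.    0.89 -1.53]
tr [  33.9 -234.8    4. ] rot [0.    0.004 0.193]  to [ 494.7 -116.4  170. ]
```

```bash
python3 -m jog '{"delta_rot":[[0,0,0],[0,0,0],[0,0,0],[0,0,0],[0,0,0]],"translation":[[4,-25,0],[9,-65,0],[13,-95,0],[16,-115,0],[17,-120,0]],"hand":[-1,-1,-1,-1,-1]}'
python3 -m jog '{"delta_rot":[[0,0,0.05],[0,0,0.12],[0,0,0.193],[0,0,0.193],[0,0,0.193]],"translation":[[4,-30,0],[10,-70,2],[15,-100,4],[16,-115,4],[16,-115,4]],"hand":[-1,-1,-1,-1,-1]}'
python3 -m jog '{"delta_rot":[[0,0,0],[0,0,0],[0,0,0]],"translation":[[0,0,0],[0,0,0],[0,0,0]],"hand":[-1,-1,-1]}'
python3 -c "
from go import *
st(); legs((W(BAY,[-17.5,0,37]),tool(BAY[2])))"
```

```text
t: 20.1
ee_pos: [488.0, -2.5, 169.7]
orientation: [0.282, -3.126, 0.001]
ft_force: [-1.0, -0.3, -0.9]
width: 27.7
t: 20.6
ee_pos: [493.8, -117.7, 166.1]
orientation: [-0.017, -3.139, 0.001]
ft_force: [-0.3, 0.8, -0.6]
width: 27.6
t: 20.9
ee_pos: [493.6, -115.8, 166.4]
orientation: [-0.014, -3.139, 0.001]
ft_force: [-0.5, -0.1, -1.3]
width: 27.7
t 20.9 ee [ 493.6 -115.8  166.4] F [-0.5 -0.1 -1.3] w 27.7 q [-0.25  0.33  1.93 -0.    0.88 -1.81]
tr [ -1.9  -0.5 129.4] rot [-0.001 -0.002  0.002]  to [ 495.2 -116.4   37. ]
```

```bash
python3 -m jog '{"delta_rot":[[0,0,0],[0,0,0],[0,0,0],[0,0,0],[0,0,0]],"translation":[[-1,0,25],[-1,0,65],[-1,0,95],[-1,0,112],[-1,0,120]],"hand":[-1,-1,-1,-1,-1]}'
python3 -m jog '{"delta_rot":[[0,0,0],[0,0,0],[0,0,0],[0,0,0],[0,0,0]],"translation":[[0,0,2],[0,0,4],[0,0,6],[0,0,8],[0,0,9]],"hand":[-1,-1,-1,-1,-1]}'
python3 -m jog '{"delta_rot":[[0,0,0],[0,0,0],[0,0,0],[0,0,0],[0,0,0]],"translation":[[0,0,0],[0,0,0],[0,0,0],[0,0,0],[0,0,0]],"hand":[0.15,0.15,0.15,0.15,0.15]}'
python3 -m jog '{"delta_rot":[[0,0,0],[0,0,0],[0,0,0],[0,0,0],[0,0,0]],"translation":[[0,0,-15],[0,0,-50],[0,0,-95],[0,0,-125],[0,0,-135]],"hand":[0.15,0.15,0.15,0.15,0.15]}'
python3 -c "
from go import *
st(); Q=tool(BOX[2]);P=W(BOX,[15.2,3,0]); legs((P+[0,0,170],Q),(P+[0,0,34],Q))"
```

```text
t: 21.4
ee_pos: [493.5, -116.1, 44.9]
orientation: [-0.015, -3.137, 0.0]
ft_force: [-0.4, 0.1, -0.7]
width: 28.1
t: 21.9
ee_pos: [494.7, -117.2, 37.9]
orientation: [-0.017, -3.141, 0.002]
ft_force: [0.3, -0.5, -0.4]
width: 27.9
t: 22.4
ee_pos: [494.5, -117.1, 37.5]
orientation: [-0.017, -3.14, 0.001]
ft_force: [0.3, 0.4, 0.9]
width: 50.1
t: 22.9
ee_pos: [496.4, -117.4, 175.6]
orientation: [0.017, 3.138, -0.004]
ft_force: [-0.1, -0.6, -0.1]
width: 50.1
t 22.9 ee [ 496.4 -117.4  175.6] F [-0.1 -0.6 -0.1] w 50.1 q [-0.25  0.32  1.92 -0.    0.9  -1.81]
tr [-17.7 243.5   5.2] rot [-0.003  0.003 -0.193]  to [516.7 125.9 170. ]
tr [  0.   0. 136.] rot [0. 0. 0.]  to [516.7 125.9  34. ]
```

```bash
python3 -m jog '{"delta_rot":[[0,0,0],[0,0,0],[0,0,0],[0,0,0],[0,0,0]],"translation":[[-2,30,0],[-5,70,0],[-8,100,0],[-9,120,0],[-9,130,0]],"hand":[0.15,0.15,0.15,0.15,0.15]}'
python3 -m jog '{"delta_rot":[[0,0,-0.05],[0,0,-0.12],[0,0,-0.193],[0,0,-0.193],[0,0,-0.193]],"translation":[[-3,30,2],[-7,70,4],[-9,100,4],[-9,113.5,4],[-9,113.5,4]],"hand":[0.15,0.15,0.15,0.15,0.15]}'
python3 -m jog '{"delta_rot":[[0,0,0],[0,0,0]],"translation":[[0,0,0],[0,0,0]],"hand":[0.15,0.15]}'
python3 -c "
from go import *
st(); Q=tool(BOX[2]);P=W(BOX,[15.2,3,0]); legs((P+[0,0,34],Q))"
```

```text
t: 23.4
ee_pos: [504.5, 14.4, 171.4]
orientation: [-0.014, -3.138, 0.001]
ft_force: [0.5, -1.0, -0.7]
width: 50.4
t: 23.9
ee_pos: [515.0, 127.0, 167.6]
orientation: [0.286, -3.126, 0.002]
ft_force: [-0.8, 0.0, 0.2]
width: 50.5
t: 24.1
ee_pos: [515.1, 125.1, 168.0]
orientation: [0.283, -3.126, 0.002]
ft_force: [-0.1, 0.4, -0.1]
width: 50.6
t 24.1 ee [515.1 125.1 168. ] F [-0.1  0.4 -0.1] w 50.6 q [ 0.22  0.36  1.88 -0.    0.9  -1.53]
tr [ -2.1   0.7 134. ] rot [-0.001 -0.003 -0.002]  to [516.7 125.9  34. ]
```

```bash
python3 -m jog '{"delta_rot":[[0,0,0],[0,0,0],[0,0,0],[0,0,0],[0,0,0]],"translation":[[-1,0,25],[-1,0,65],[-1,0,100],[-1,0,125],[-1,0,134]],"hand":[0.15,0.15,0.15,0.15,0.15]}'
python3 -m jog '{"delta_rot":[[0,0,0],[0,0,0],[0,0,0],[0,0,0],[0,0,0]],"translation":[[0,0,0],[0,0,0],[0,0,0],[0,0,0],[0,0,0]],"hand":[-1,-1,-1,-1,-1]}'
python3 -m jog '{"delta_rot":[[0,0,0],[0,0,0],[0,0,0],[0,0,0],[0,0,0]],"translation":[[0,0,-15],[0,0,-50],[0,0,-90],[0,0,-125],[0,0,-136]],"hand":[-1,-1,-1,-1,-1]}'
python3 -c "
from go import *
st(); legs((W(BAY,[18.5,0,170]),tool(BAY[2])))"
```

```text
t: 24.6
ee_pos: [514.5, 124.9, 32.0]
orientation: [0.282, -3.123, 0.002]
ft_force: [-0.6, -0.6, 0.0]
width: 50.6
t: 25.1
ee_pos: [517.1, 126.5, 35.6]
orientation: [-0.286, 3.128, -0.001]
ft_force: [0.3, -2.8, 7.7]
width: 27.8
t: 25.6
ee_pos: [518.1, 127.1, 174.7]
orientation: [-0.286, 3.124, 0.0]
ft_force: [0.3, -0.6, -0.9]
width: 27.8
t 25.6 ee [518.1 127.1 174.7] F [ 0.3 -0.6 -0.9] w 27.8 q [ 0.22  0.35  1.87 -0.    0.91 -1.53]
tr [  31.4 -242.2    4.6] rot [0.    0.005 0.193]  to [ 531.2 -116.8  170. ]
```

```bash
python3 -m jog '{"delta_rot":[[0,0,0],[0,0,0],[0,0,0],[0,0,0],[0,0,0]],"translation":[[4,-25,0],[9,-65,0],[13,-95,0],[15,-115,0],[15,-125,0]],"hand":[-1,-1,-1,-1,-1]}'
python3 -m jog '{"delta_rot":[[0,0,0.05],[0,0,0.12],[0,0,0.193],[0,0,0.193],[0,0,0.193]],"translation":[[4,-30,0],[10,-70,2],[15,-100,3],[15.5,-117,3],[15.5,-117,3]],"hand":[-1,-1,-1,-1,-1]}'
python3 -m jog '{"delta_rot":[[0,0,0],[0,0,0],[0,0,0]],"translation":[[0,0,0],[0,0,0],[0,0,0]],"hand":[-1,-1,-1]}'
python3 -c "
from go import *
st(); legs((W(BAY,[18.5,0,37]),tool(BAY[2])))"
```

```text
t: 26.1
ee_pos: [523.5, -0.6, 169.9]
orientation: [0.283, -3.126, 0.001]
ft_force: [-0.9, -0.7, -1.6]
width: 28.2
t: 26.6
ee_pos: [530.5, -118.2, 167.2]
orientation: [-0.017, -3.14, 0.001]
ft_force: [-0.8, 1.1, -1.4]
width: 27.9
t: 26.9
ee_pos: [530.1, -115.8, 167.4]
orientation: [-0.014, -3.139, 0.001]
ft_force: [0.4, 0.6, -1.5]
width: 27.7
t 26.9 ee [ 530.1 -115.8  167.4] F [ 0.4  0.6 -1.5] w 27.7 q [-0.24  0.38  1.85 -0.    0.91 -1.8 ]
tr [ -1.4  -0.9 130.4] rot [-0.001 -0.002  0.002]  to [ 531.2 -116.8   37. ]
```

```bash
python3 -m jog '{"delta_rot":[[0,0,0],[0,0,0],[0,0,0],[0,0,0],[0,0,0]],"translation":[[0,0,25],[0,0,65],[0,0,95],[0,0,113],[0,0,121]],"hand":[-1,-1,-1,-1,-1]}'
python3 -m jog '{"delta_rot":[[0,0,0],[0,0,0],[0,0,0],[0,0,0],[0,0,0]],"translation":[[0,0,2],[0,0,4],[0,0,6],[0,0,8],[0,0,10]],"hand":[-1,-1,-1,-1,-1]}'
python3 -m jog '{"delta_rot":[[0,0,0],[0,0,0],[0,0,0],[0,0,0],[0,0,0]],"translation":[[0,0,0],[0,0,0],[0,0,0],[0,0,0],[0,0,0]],"hand":[0.15,0.15,0.15,0.15,0.15]}'
python3 -m jog '{"delta_rot":[[0,0,0],[0,0,0],[0,0,0],[0,0,0],[0,0,0]],"translation":[[0,0,-15],[0,0,-50],[0,0,-95],[0,0,-125],[0,0,-135]],"hand":[0.15,0.15,0.15,0.15,0.15]}'
python3 -c "
from go import *
st(); Q=tool(BOX[2]);P=W(BOX,[51,3.3,0]); legs((P+[0,0,170],Q),(P+[0,0,34],Q))"
```

```text
t: 27.4
ee_pos: [528.8, -116.0, 44.7]
orientation: [-0.015, -3.137, 0.0]
ft_force: [0.2, -0.1, -0.5]
width: 28.3
t: 27.9
ee_pos: [530.3, -117.3, 36.9]
orientation: [-0.017, -3.141, 0.002]
ft_force: [0.6, -0.2, -0.2]
width: 27.7
t: 28.4
ee_pos: [529.9, -117.2, 36.5]
orientation: [-0.017, -3.14, 0.002]
ft_force: [-0.8, -0.1, -0.4]
width: 50.7
t: 28.9
ee_pos: [532.1, -117.5, 175.7]
orientation: [0.017, 3.137, -0.004]
ft_force: [0.5, -0.3, -0.0]
width: 50.4
t 28.9 ee [ 532.1 -117.5  175.7] F [ 0.5 -0.3 -0. ] w 50.4 q [-0.24  0.37  1.85 -0.    0.92 -1.8 ]
tr [-17.1 250.3   5.2] rot [-0.003  0.004 -0.193]  to [551.9 132.7 170. ]
tr [  0.   0. 136.] rot [0. 0. 0.]  to [551.9 132.7  34. ]
```

```bash
python3 -m jog '{"delta_rot":[[0,0,0],[0,0,0],[0,0,0],[0,0,0],[0,0,0]],"translation":[[-2,30,0],[-5,70,0],[-8,105,0],[-8.5,125,0],[-8.5,135,0]],"hand":[0.15,0.15,0.15,0.15,0.15]}'
python3 -m jog '{"delta_rot":[[0,0,-0.05],[0,0,-0.12],[0,0,-0.193],[0,0,-0.193],[0,0,-0.193]],"translation":[[-3,30,2],[-7,70,4],[-9,100,4],[-9,115.5,4],[-9,115.5,4]],"hand":[0.15,0.15,0.15,0.15,0.15]}'
python3 -m jog '{"delta_rot":[[0,0,0],[0,0,0]],"translation":[[0,0,0],[0,0,0]],"hand":[0.15,0.15]}'
python3 -c "
from go import *
st(); Q=tool(BOX[2]);P=W(BOX,[51,3.3,0]); legs((P+[0,0,34],Q))"
```

```text
t: 29.4
ee_pos: [539.5, 19.5, 170.8]
orientation: [-0.014, -3.139, 0.001]
ft_force: [-0.4, 0.1, -0.8]
width: 50.7
t: 29.9
ee_pos: [550.1, 134.2, 166.8]
orientation: [0.286, -3.126, 0.001]
ft_force: [-0.0, -0.4, 0.4]
width: 50.3
t: 30.1
ee_pos: [550.1, 131.9, 167.0]
orientation: [0.282, -3.126, 0.002]
ft_force: [0.3, -0.9, -0.2]
width: 50.4
t 30.1 ee [550.1 131.9 167. ] F [ 0.3 -0.9 -0.2] w 50.4 q [ 0.21  0.41  1.8  -0.    0.93 -1.54]
tr [ -2.2   0.5 133. ] rot [-0.001 -0.003 -0.002]  to [551.9 132.7  34. ]
```

```bash
python3 -m jog '{"delta_rot":[[0,0,0],[0,0,0],[0,0,0],[0,0,0],[0,0,0]],"translation":[[-1,0,25],[-1,0,65],[-1,0,100],[-1,0,124],[-1,0,133]],"hand":[0.15,0.15,0.15,0.15,0.15]}'
python3 -m jog '{"delta_rot":[[0,0,0],[0,0,0],[0,0,0],[0,0,0],[0,0,0]],"translation":[[0,0,0],[0,0,0],[0,0,0],[0,0,0],[0,0,0]],"hand":[-1,-1,-1,-1,-1]}'
python3 -m jog '{"delta_rot":[[0,0,0],[0,0,0],[0,0,0],[0,0,0],[0,0,0]],"translation":[[0,0,-15],[0,0,-50],[0,0,-90],[0,0,-125],[0,0,-136]],"hand":[-1,-1,-1,-1,-1]}'
python3 -c "
from go import *
st(); legs((W(BAY,[54,0,170]),tool(BAY[2])))"
```

```text
t: 30.6
ee_pos: [549.5, 131.7, 31.8]
orientation: [0.282, -3.123, 0.002]
ft_force: [-0.1, -0.4, 0.6]
width: 50.3
t: 31.1
ee_pos: [552.2, 133.4, 35.6]
orientation: [-0.286, 3.128, -0.001]
ft_force: [0.8, -1.4, 7.4]
width: 28.0
t: 31.6
ee_pos: [553.3, 134.1, 174.8]
orientation: [-0.286, 3.124, 0.0]
ft_force: [0.5, -0.8, -0.7]
width: 27.7
t 31.6 ee [553.3 134.1 174.8] F [ 0.5 -0.8 -0.7] w 27.7 q [ 0.22  0.4   1.79 -0.    0.94 -1.54]
tr [  32.4 -249.5    4.7] rot [0.    0.005 0.193]  to [ 566.7 -117.2  170. ]
```

```bash
python3 -m jog '{"delta_rot":[[0,0,0],[0,0,0],[0,0,0],[0,0,0],[0,0,0]],"translation":[[4,-25,0],[9,-65,0],[13,-98,0],[15,-120,0],[16,-130,0]],"hand":[-1,-1,-1,-1,-1]}'
python3 -m jog '{"delta_rot":[[0,0,0.05],[0,0,0.12],[0,0,0.193],[0,0,0.193],[0,0,0.193]],"translation":[[4,-30,0],[10,-70,2],[15,-105,3],[16,-120,3],[16,-120,3]],"hand":[-1,-1,-1,-1,-1]}'
python3 -m jog '{"delta_rot":[[0,0,0],[0,0,0],[0,0,0]],"translation":[[0,0,0],[0,0,0],[0,0,0]],"hand":[-1,-1,-1]}'
python3 -c "
from go import *
st(); legs((W(BAY,[54,0,37]),tool(BAY[2])))"
```

```text
t: 32.1
ee_pos: [558.6, 1.1, 169.8]
orientation: [0.283, -3.126, 0.001]
ft_force: [-0.1, 0.6, -1.0]
width: 28.3
t: 32.6
ee_pos: [565.2, -119.1, 167.1]
orientation: [-0.018, -3.139, 0.001]
ft_force: [-0.2, 0.7, 0.2]
width: 28.1
t: 32.9
ee_pos: [565.1, -116.8, 167.3]
orientation: [-0.014, -3.139, 0.001]
ft_force: [-0.2, -0.3, -1.1]
width: 28.0
t 32.9 ee [ 565.1 -116.8  167.3] F [-0.2 -0.3 -1.1] w 28.0 q [-0.22  0.42  1.78 -0.    0.94 -1.78]
tr [ -1.8  -0.3 130.3] rot [-0.001 -0.002  0.002]  to [ 566.7 -117.2   37. ]
```

```bash
python3 -m jog '{"delta_rot":[[0,0,0],[0,0,0],[0,0,0],[0,0,0],[0,0,0]],"translation":[[-1,0,25],[-1,0,65],[-1,0,95],[-1,0,113],[-1,0,121]],"hand":[-1,-1,-1,-1,-1]}'
python3 -m jog '{"delta_rot":[[0,0,0],[0,0,0],[0,0,0],[0,0,0],[0,0,0]],"translation":[[0,0,2],[0,0,4],[0,0,6],[0,0,8],[0,0,10]],"hand":[-1,-1,-1,-1,-1]}'
python3 -m jog '{"delta_rot":[[0,0,0],[0,0,0],[0,0,0],[0,0,0],[0,0,0]],"translation":[[0,0,0],[0,0,0],[0,0,0],[0,0,0],[0,0,0]],"hand":[0.15,0.15,0.15,0.15,0.15]}'
python3 -m jog '{"delta_rot":[[0,0,0],[0,0,0],[0,0,0],[0,0,0],[0,0,0]],"translation":[[0,0,-15],[0,0,-50],[0,0,-95],[0,0,-140],[0,0,-185]],"hand":[0.15,0.15,0.15,0.15,0.15]}'
python3 -m jog '{"delta_rot":[[0,0,0],[0,0,0],[0,0,0],[0,0,0],[0,0,0]],"translation":[[0,-25,-5],[0,-60,-10],[0,-90,-10],[0,-110,-10],[0,-115,-10]],"hand":[0.15,0.15,0.15,0.15,0.15]}'
python3 -m jog '{"delta_rot":[[0,0,0],[0,0,0]],"translation":[[0,0,0],[0,0,0]],"hand":[0.15,0.15]}'
python3 -c "
from go import *
import pickle
st(); snap('wrist','w7.png'); pickle.dump(cal('wrist'),open('w7.pkl','wb'))"
```

```text
t: 33.4
ee_pos: [564.8, -117.1, 44.5]
orientation: [-0.015, -3.137, 0.0]
ft_force: [-0.3, -0.8, -0.7]
width: 27.7
t: 33.9
ee_pos: [566.3, -118.4, 36.8]
orientation: [-0.017, -3.141, 0.002]
ft_force: [0.1, 0.3, -0.5]
width: 27.6
t: 34.4
ee_pos: [566.0, -118.4, 36.4]
orientation: [-0.017, -3.14, 0.002]
ft_force: [0.2, 0.3, -0.3]
width: 50.3
t: 34.9
ee_pos: [565.9, -118.1, 224.3]
orientation: [-0.017, -3.14, 0.002]
ft_force: [1.0, 0.1, 0.3]
width: 50.3
t: 35.4
ee_pos: [564.9, -235.0, 232.6]
orientation: [-0.02, -3.141, 0.003]
ft_force: [0.5, -0.3, -0.3]
width: 50.4
t: 35.6
ee_pos: [564.9, -232.3, 231.7]
orientation: [-0.017, -3.14, 0.001]
ft_force: [-0.2, 0.6, -0.3]
width: 50.4
t 35.6 ee [ 564.9 -232.3  231.7] F [-0.2  0.6 -0.3] w 50.4 q [-0.41  0.39  1.65 -0.    1.1  -1.97]
```

View pics/w7.png

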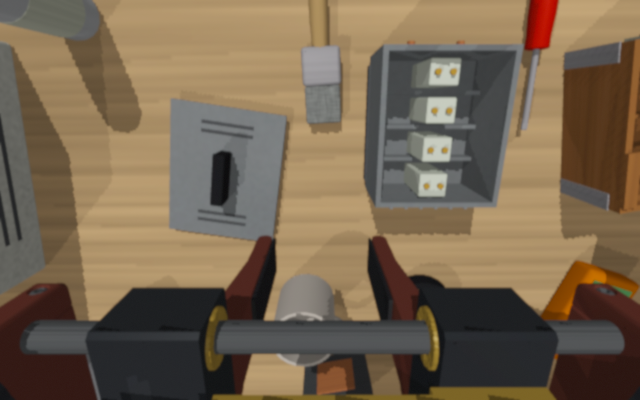

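```bash
python3 - <<'E'
from fit import *; import go,pickle
c=pickle.load(open('w7.pkl','rb'))
v,r=fit([(c,np.array([(172,98),(288,116),(271,242),(168,227)],float),np.array([(80,66,12),(80,-66,12),(-80,-66,12),(-80,66,12)],float))],x0=(570,-350))
print(v.round(3),r.round(1).tolist())
C=[570,-349.8,v[2]]
for zz in (12,42):
    print(zz,topix('',np.array([go.W(C,p+(zz,)) for p in [(30,7),(30,-7),(-30,-7),(-30,7)]]),c).round(0).tolist())
from go import *
C=[v[0],v[1],v[2]-np.pi]; P=W(C,[0,0,0]); legs((P+[0,0,120],tool(C[2])),(P+[0,0,20],tool(C[2])))
E
```

```text
[ 568.115 -348.831    2.969] [[-0.7, -1.4], [0.1, 0.3], [0.7, 1.0], [0.0, 0.5]]
12 [[220.0, 151.0], [232.0, 153.0], [228.0, 201.0], [217.0, 199.0]]
42 [[212.0, 155.0], [225.0, 157.0], [221.0, 209.0], [209.0, 207.0]]
tr [  -4.6 -116.7  111.6] rot [-0.001 -0.002  0.162]  to [ 568.1 -348.8  120. ]
tr [  0.   0. 100.] rot [0. 0. 0.]  to [ 568.1 -348.8   20. ]
```

```bash
sed -i 's/COVER=\[[^]]*\]/COVER=[568.6,-349.0,2.971-np.pi]/' go.py
python3 -m jog '{"delta_rot":[[0,0,0.04],[0,0,0.1],[0,0,0.162],[0,0,0.162],[0,0,0.162]],"translation":[[-1,-25,20],[-3,-60,55],[-4,-95,85],[-4.5,-117,105],[-4.5,-117,110]],"hand":[0.15,0.15,0.15,0.15,0.15]}'
python3 -m jog '{"delta_rot":[[0,0,0],[0,0,0],[0,0,0]],"translation":[[0,0,0],[0,0,0],[0,0,0]],"hand":[0.15,0.15,0.15]}'
python3 -c "
from go import *
st(); legs((W(COVER,[0,0,17]),tool(COVER[2])))"
```

```text
t: 36.15
ee_pos: [566.9, -350.9, 118.7]
orientation: [-0.273, -3.125, -0.001]
ft_force: [-1.2, 0.2, 0.2]
width: 50.3
t: 36.45
ee_pos: [569.0, -349.2, 123.1]
orientation: [-0.269, -3.13, 0.003]
ft_force: [0.1, 0.1, 1.2]
width: 50.4
t 36.5 ee [ 569.  -349.2  123.1] F [0.1 0.1 1.2] w 50.4 q [-0.57  0.6   1.59 -0.    0.95 -1.97]
tr [  0.4   0.4 106.1] rot [-0.002  0.    -0.001]  to [ 568.6 -349.    17. ]
```

```bash
python3 -m jog '{"delta_rot":[[0,0,0],[0,0,0],[0,0,0],[0,0,0],[0,0,0]],"translation":[[0,0,20],[0,0,50],[0,0,75],[0,0,93],[0,0,100]],"hand":[0.15,0.15,0.15,0.15,0.15]}'
python3 -m jog '{"delta_rot":[[0,0,0],[0,0,0],[0,0,0]],"translation":[[0.4,0.4,4],[0.4,0.4,6],[0.4,0.4,6]],"hand":[0.15,0.15,0.15]}'
python3 -c "
from go import *
st(); snap('wrist','w8.png')"
python3 -m jog '{"delta_rot":[[0,0,0],[0,0,0],[0,0,0],[0,0,0],[0,0,0]],"translation":[[0,0,0],[0,0,0],[0,0,0],[0,0,0],[0,0,0]],"hand":[-1,-1,-1,-1,-1]}'
python3 -m jog '{"delta_rot":[[0,0,0],[0,0,0],[0,0,0],[0,0,0]],"translation":[[0,0,0],[0,0,0],[0,0,0],[0,0,0]],"hand":[-1,-1,-1,-1]}'
python3 -c "
from go import *
st(); P,Q=now(); print('tcp in cover axes',R.from_rotvec([0,0,-COVER[2]]).apply(P-[COVER[0],COVER[1],0]).round(1), Q.as_matrix()[:,1].round(3))"
```

```text
t: 36.95
ee_pos: [567.5, -349.4, 20.5]
orientation: [-0.27, -3.127, 0.001]
ft_force: [-1.0, -0.5, 0.7]
width: 50.3
t: 37.25
ee_pos: [568.1, -350.2, 16.4]
orientation: [-0.271, -3.129, 0.003]
ft_force: [-0.0, 0.4, -0.0]
width: 50.6
t 37.2 ee [ 568.1 -350.2   16.4] F [-0.   0.4 -0. ] w 50.6 q [-0.57  0.75  1.62 -0.    0.78 -1.97]
t: 37.8
ee_pos: [567.5, -349.9, 15.6]
orientation: [-0.271, -3.128, 0.002]
ft_force: [-0.0, -2.4, 0.8]
width: 13.8
t: 38.2
ee_pos: [567.5, -349.9, 15.6]
orientation: [-0.271, -3.128, 0.002]
ft_force: [0.1, -0.1, 1.7]
width: 14.0
t 38.2 ee [ 567.5 -349.9   15.6] F [ 0.1 -0.1  1.7] w 14.0 q [-0.57  0.75  1.62 -0.    0.78 -1.97]
tcp in cover axes [-0.9 -1.1 15.6] [ 0.172  0.985 -0.001]
```

```bash
python3 -m jog '{"delta_rot":[[0,0,0],[0,0,0],[0,0,0],[0,0,0],[0,0,0]],"translation":[[0,0,-15],[0,0,-45],[0,0,-85],[0,0,-125],[0,0,-150]],"hand":[-1,-1,-1,-1,-1]}'
python3 -c "
from go import *
st(); legs((W(BAY,[-0.9,0,160]),tool(BAY[2])))"
```

```text
t: 38.7
ee_pos: [568.6, -350.3, 169.4]
orientation: [0.271, 3.129, -0.004]
ft_force: [1.3, -0.2, -3.0]
width: 14.0
t 38.7 ee [ 568.6 -350.3  169.4] F [ 1.3 -0.2 -3. ] w 14.0 q [-0.57  0.54  1.57 -0.    1.03 -1.97]
tr [ 96.1 220.5   8.7] rot [-0.003  0.001 -0.162]  to [ 511.8 -116.6  160. ]
```

```bash
python3 -m jog '{"delta_rot":[[0,0,0],[0,0,0],[0,0,0],[0,0,0],[0,0,0]],"translation":[[8,15,0],[20,45,0],[33,75,0],[44,100,0],[48,110,0]],"hand":[-1,-1,-1,-1,-1]}'
python3 -m jog '{"delta_rot":[[0,0,-0.03],[0,0,-0.07],[0,0,-0.12],[0,0,-0.162],[0,0,-0.162]],"translation":[[10,25,0],[24,55,2],[36,85,4],[46,105,5],[48,110.5,5]],"hand":[-1,-1,-1,-1,-1]}'
python3 -m jog '{"delta_rot":[[0,0,0],[0,0,0],[0,0,0],[0,0,0]],"translation":[[0,0,0],[0,0,0],[0,0,0],[0,0,0]],"hand":[-1,-1,-1,-1]}'
python3 -c "
from go import *
st(); legs((W(BAY,[-0.9,0,110]),tool(BAY[2]))); im=snap('wrist','w9.png')
import pickle; pickle.dump(cal('wrist'),open('w9.pkl','wb'))
a=im[60:300,200:460,::-1]; cv2.imwrite('pics/w9c.png',cv2.resize(a,None,fx=2.5,fy=2.5,interpolation=cv2.INTER_CUBIC))"
```

```text
t: 39.2
ee_pos: [538.2, -230.9, 165.9]
orientation: [-0.269, -3.127, 0.001]
ft_force: [-0.5, 0.8, -3.0]
width: 13.9
t: 39.7
ee_pos: [510.3, -114.6, 160.6]
orientation: [-0.013, -3.139, 0.001]
ft_force: [-0.0, -0.4, -3.7]
width: 13.9
t: 40.1
ee_pos: [511.5, -116.9, 160.5]
orientation: [-0.019, -3.14, 0.002]
ft_force: [-0.2, -0.4, -4.1]
width: 13.9
t 40.1 ee [ 511.5 -116.9  160.5] F [-0.2 -0.4 -4.1] w 13.9 q [-0.25  0.36  1.9  -0.    0.88 -1.8 ]
tr [-0.4  0.4 50.5] rot [-0.001 -0.002 -0.001]  to [ 511.8 -116.6  110. ]
```

View pics/w9c.png

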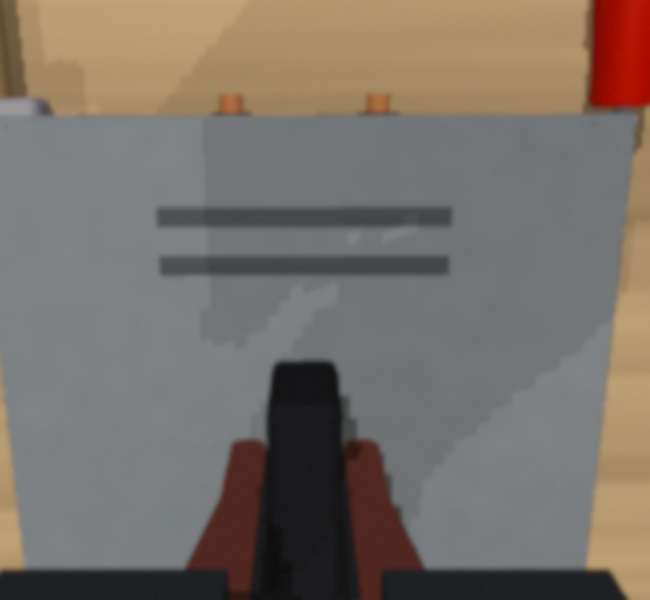

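```bash
python3 - <<'E'
from go import *; import pickle
c=pickle.load(open('w9.pkl','rb')); P=np.array([511.5,-116.9,160.5]); M=R.from_rotvec([0,0,-BAY[2]])
u=lambda x,y:(x/2.5+200-.3,y/2.5+60-.3)
for n,p,dz,e in [('front edge',(305,115),-3.6,-80),('right corner',(637,115),-3.6,'-80,66'),('handle bottom front',(305,362),-3.6,-30),('handle top front',(305,404),26.4,-30),('slot',(305,217),-3.6,'?')]:
    w=toworld('',u(*p),P[2]+dz,c); print(n,M.apply(w-P).round(1),'cover frame nominal',e)
E
```

```text
front edge [-79.6  -0.1  -3.6] cover frame nominal -80
right corner [-79.5  64.8  -3.6] cover frame nominal -80,66
handle bottom front [-28.7  -0.1  -3.6] cover frame nominal -30
handle top front [-30.7  -0.1  26.4] cover frame nominal -30
slot [-59.7  -0.1  -3.6] cover frame nominal ?
```

```bash
python3 -m jog '{"delta_rot":[[0,0,0],[0,0,0],[0,0,0],[0,0,0],[0,0,0]],"translation":[[-0.7,0.3,12],[-0.7,0.3,30],[-0.7,0.3,44],[-0.7,0.3,51],[-0.7,0.3,54]],"hand":[-1,-1,-1,-1,-1]}'
python3 -m jog '{"delta_rot":[[0,0,0],[0,0,0],[0,0,0],[0,0,0]],"translation":[[0,0,0],[0,0,0],[0,0,0],[0,0,0]],"hand":[-1,-1,-1,-1]}'
python3 -c "
from go import *
st(); legs((W(BAY,[-0.5,0,93]),tool(BAY[2])))"
```

```text
t: 40.65
ee_pos: [511.2, -115.7, 105.2]
orientation: [-0.017, -3.138, 0.001]
ft_force: [0.2, -1.0, -3.1]
width: 14.0
t: 41.05
ee_pos: [512.1, -115.9, 107.0]
orientation: [-0.017, -3.141, 0.002]
ft_force: [-0.3, 0.4, -3.8]
width: 13.8
t 41.0 ee [ 512.1 -115.9  107. ] F [-0.3  0.4 -3.8] w 13.8 q [-0.24  0.45  1.93 -0.    0.77 -1.8 ]
tr [-0.1 -0.7 14. ] rot [-0.001 -0.001  0.   ]  to [ 512.2 -116.6   93. ]
```

```bash
python3 -m jog '{"delta_rot":[[0,0,0],[0,0,0],[0,0,0],[0,0,0],[0,0,0]],"translation":[[0,-0.7,2],[0,-0.7,4],[0,-0.7,6],[0,-0.7,8],[0,-0.7,10]],"hand":[-1,-1,-1,-1,-1]}'
python3 -m jog '{"delta_rot":[[0,0,0],[0,0,0],[0,0,0],[0,0,0],[0,0,0]],"translation":[[0,0,1],[0,0,2],[0,0,3],[0,0,4],[0,0,4]],"hand":[-1,-1,-1,-1,-1]}'
python3 -c "
from go import *
st(); legs((W(BAY,[-0.5,0,92]),tool(BAY[2])))"
```

```text
t: 41.55
ee_pos: [511.7, -116.5, 96.2]
orientation: [-0.017, -3.139, 0.001]
ft_force: [0.4, -0.9, -3.3]
width: 13.8
t: 42.05
ee_pos: [511.6, -116.5, 92.3]
orientation: [-0.017, -3.139, 0.001]
ft_force: [0.5, -0.3, -3.9]
width: 13.8
t 42.0 ee [ 511.6 -116.5   92.3] F [ 0.5 -0.3 -3.9] w 13.8 q [-0.25  0.47  1.93 -0.    0.74 -1.8 ]
tr [-0.6 -0.1  0.3] rot [-0.001 -0.002  0.   ]  to [ 512.2 -116.6   92. ]
```

The strips went in without contact. Lower the last millimetre, release, retreat and check.

```bash
python3 -m jog '{"delta_rot":[[0,0,0],[0,0,0],[0,0,0]],"translation":[[0,0,0.6],[0,0,1.2],[0,0,1.2]],"hand":[-1,-1,-1]}'
python3 -m jog '{"delta_rot":[[0,0,0],[0,0,0],[0,0,0],[0,0,0],[0,0,0]],"translation":[[0,0,0],[0,0,0],[0,0,0],[0,0,0],[0,0,0]],"hand":[0.15,0.15,0.15,0.15,0.15]}'
python3 -m jog '{"delta_rot":[[0,0,0],[0,0,0],[0,0,0],[0,0,0],[0,0,0]],"translation":[[0,0,-15],[0,0,-45],[0,0,-80],[0,0,-120],[0,0,-150]],"hand":[0.15,0.15,0.15,0.15,0.15]}'
python3 -m jog '{"delta_rot":[[0,0,0],[0,0,0],[0,0,0],[0,0,0],[0,0,0]],"translation":[[0,20,-5],[0,55,-10],[0,90,-15],[0,105,-15],[0,110,-15]],"hand":[0.15,0.15,0.15,0.15,0.15]}'
python3 -m jog '{"delta_rot":[[0,0,0],[0,0,0]],"translation":[[0,0,0],[0,0,0]],"hand":[0.15,0.15]}'
python3 -c "
from go import *
import pickle
st(); a=snap('wrist','w10.png'); pickle.dump(cal('wrist'),open('w10.pkl','wb'))
snap('side','s10.png'); snap('scene','sc10.png')
b=cv2.imread('pics/side0.png')*0
s=cv2.resize(cv2.imread('pics/s10.png')[60:280,180:470],(400,303)); t=cv2.resize(cv2.imread('pics/sc10.png')[140:320,240:480],(400,300))
cv2.imwrite('pics/f10.png',np.vstack([np.hstack([s[:300],t]),cv2.resize(a[:240,:,::-1],(800,300))]))"
```

```text
t: 42.35
ee_pos: [511.8, -116.6, 91.5]
orientation: [-0.017, -3.14, 0.002]
ft_force: [-2.6, 0.1, 1.2]
width: 13.8
t: 42.85
ee_pos: [511.8, -116.5, 91.2]
orientation: [-0.017, -3.14, 0.001]
ft_force: [-0.5, -0.2, 0.9]
width: 49.0
t: 43.35
ee_pos: [512.4, -116.5, 243.5]
orientation: [-0.017, -3.141, 0.002]
ft_force: [-0.4, 0.2, 0.1]
width: 50.2
t: 43.85
ee_pos: [513.1, -5.2, 256.1]
orientation: [-0.014, -3.14, 0.002]
ft_force: [0.1, -0.7, -0.8]
width: 50.1
t: 44.05
ee_pos: [513.1, -7.2, 255.8]
orientation: [-0.018, -3.139, 0.002]
ft_force: [-0.4, 0.3, -0.1]
width: 50.5
t 44.0 ee [513.1  -7.2 255.8] F [-0.4  0.3 -0.1] w 50.5 q [-0.04  0.22  1.84 -0.    1.08 -1.6 ]
```

View pics/f10.png

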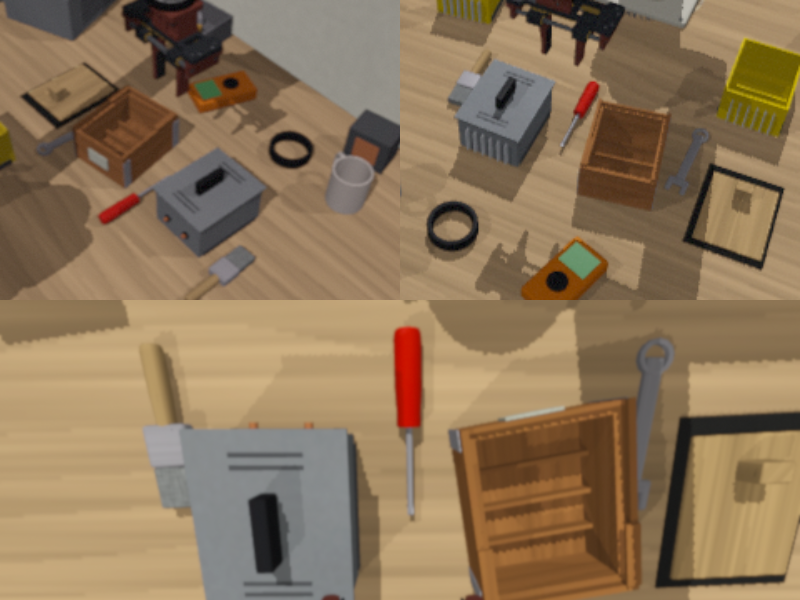

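```bash
python3 - <<'E'
from go import *; import pickle
c=pickle.load(open('w10.pkl','rb')); M=R.from_rotvec([0,0,-BAY[2]])
for p in [(183,430),(347,430)]:
    w=toworld('',(p[0]*.8,(p[1]-300)*.8),88,c); print('cover corner in bay',M.apply(w-[BAY[0],BAY[1],0]).round(1))
g=toworld('scene',((743-400)/1.667+240,190/1.667+140),45); print('lid grip top about',g.round(0),'nominal',W(MAT,[-40,0,40]).round(0))
E
```

```text
cover corner in bay [-79.  -62.1  88. ]
cover corner in bay [-78.9  65.9  88. ]
lid grip top about [491. 339.  45.] nominal [475. 337.  40.]
```

```bash
python3 -c "
from go import *
print(ctrl.close_job())"
```

```text
the job is handed in; nothing more can be done
None
```

I finished the job and handed it in at about 44 s; no verdict was reported. The lid was tilted over the lip, drawn out and laid on the mat, grip upwards. All four capacitors went into the bay, and the cover was then set on its rim.

**Last checks**
- **Cover:** The strips went in without contact. From the gripper height at release, the cover sits at about 83.6 mm, with the nominal rim at 84 mm. Its front corners in the last wrist picture put it square and about 2 mm off centre.
- **Capacitors:** All four were seen standing upright, one in each stall, before the cover went on. I could not check them again afterwards.
- **Lid:** The last pictures show it on the mat with a margin all round. A rough pixel fix puts its grip about 16 mm from the intended spot, while the gripper pose at release put it within about 3 mm. Both are inside the 50 mm allowed.
- **Bystanders:** I compared the screwdriver, wrench, brush, meter, tape and mug by eye in the pictures, and they look unmoved. The spray can is not in the last crops; I never worked near it.

**What went less well**
- **Hard contact:** The first capacitor touched the bay floor with a 39 N peak at the wrist, because I lowered it too fast. I lowered the other three more slowly.
- **Camera disagreement:** The fixed and wrist cameras differed by 4–5 mm on the box's position. I settled it with a close-up of the lid's grip before gripping.

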